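# Find the socket that fits the pressure cell's closure nut

### The job

Take the protective cap off the nut on top of the pressure cell and stand it upright (open side down) on the bench, clear of the cell. Then try the two look-alike sockets on the nut, standing one that does not fit back upright on the mat or the bench; finish while still gripping the socket that fits, upright and pushed fully home on the nut. Leave the jar, the stone plug and the spanner alone.

Things in the scene. Friction and masses are not known exactly. Their poses are not given: they have to be found in the camera images.
- nut_seat (a point): Foot of the fixed hex nut, at the centre of the flat flange on top of the pressure cell, 90 mm above the bench. The nut, 24 mm across flats, stands 18 mm up from here, its top 5 mm tapering to 19 mm across flats. Two of its six flats are square to the x axis given here; z is up. A fitting socket goes down until its rim rests on the flange. The cap hides the nut at the start.
- cell: The pressure cell, fixed to the bench: a steel cylinder with a flange 80 mm in diameter on top, 90 mm above the bench, on a base plate 120 by 120 mm, 12 mm thick; origin at the centre of its underside.
- cap_mid (a point): Grey plastic protective cap standing loosely over the nut on the flange: an open-bottomed cup 47 mm in diameter and 30 mm tall (38 mm inside, 25 mm deep) with a round knob 22 mm in diameter and 30 mm tall on top, 60 mm tall in all, 0.06 kg. This point is on its axis, half-way up, at the foot of the knob; z is up.
- socket_a_mid (a point): One of two sockets that look the same from outside: round steel body 36 mm in diameter, 40 mm tall, with a square drive adapter on top (22 by 22 mm, 36 mm tall, the part to grip); 76 mm tall in all, about 0.22 kg. This point is on its axis, half-way up, 38 mm above its lower rim; z is up, x and y square to the adapter's faces. Two flats of the hex opening below are square to x.
- socket_b_mid (a point): The other of two sockets that look the same from outside: round steel body 36 mm in diameter, 40 mm tall, with a square drive adapter on top (22 by 22 mm, 36 mm tall, the part to grip); 76 mm tall in all, about 0.22 kg. This point is on its axis, half-way up, 38 mm above its lower rim; z is up, x and y square to the adapter's faces. Two flats of the hex opening below are square to x.
- socket_a_rim (a point): Centre of the first socket's lower rim, the mouth of its hex opening, 22 mm deep. One socket's opening is 26 mm across flats and slides over the nut with 1 mm to spare on each side; the other's is 20 mm, too small to go on. Nothing on the outside tells which is which.
- socket_b_rim (a point): Centre of the second socket's lower rim, the mouth of its hex opening, 22 mm deep. One socket's opening is 26 mm across flats and slides over the nut with 1 mm to spare on each side; the other's is 20 mm, too small to go on. Nothing on the outside tells which is which.
- cap: The cap, origin at the centre of its open lower rim, z up.
- socket_a: The first socket, origin at the centre of its lower rim, z up.
- socket_b: The second socket, origin at the centre of its lower rim, z up.
- mat: Flat grey mat, 120 by 210 mm, 3 mm thick, fixed to the bench, on which the two sockets stand about 110 mm apart; origin at the centre of its underside.
- bottle: Closed jar, 52 mm in diameter, 110 mm tall, origin at the centre of its underside; a bystander, to be left where it is.
- plug: Sandstone core plug, 38 mm in diameter, 60 mm tall, standing, origin at the centre of its underside; a bystander, to be left where it is.
- spanner: Spanner 170 mm long lying flat along its x axis; a bystander, to be left where it is.
Mind the look-alikes: they are no part of the job. Leave any green or yellow look-alike of the socket_b alone.

How it is judged:
On the way, in this order (a step that is already met when the one before it is completed fails the run):
1. the cap stands upright on the bench, let go, at least 80 mm from the nut's axis (height (world z) of cap_mid below 0.037 m and angle between cap_mid's own z axis and vertical below 0.15 rad and contact force between the fingers and cap below 0.2 N and linear speed of cap below 0.03 m/s and horizontal distance between cap_mid and nut_seat above 0.08 m), for 0.2 s.
2. a socket is down over the nut with its rim on the flange (((z of socket_a_rim in the frame of nut_seat below 0.004 m and horizontal distance between socket_a_rim and nut_seat below 0.004 m and angle between socket_a_mid's own z axis and vertical below 0.1 rad) or (z of socket_b_rim in the frame of nut_seat below 0.004 m and horizontal distance between socket_b_rim and nut_seat below 0.004 m and angle between socket_b_mid's own z axis and vertical below 0.1 rad))), for 0.2 s.
At the end, for the whole second after the job is handed in: Fingers grip (over 2 N) a socket on the nut: rim within 4 mm of flange and of nut axis, tilt under 0.1 rad. Other socket and cap stand upright (0.15 rad) on bench or mat, let go, at rest, the cap over 80 mm from the nut axis (all of step 1 and ((z of socket_a_rim in the frame of nut_seat below 0.004 m and horizontal distance between socket_a_rim and nut_seat below 0.004 m and angle between socket_a_mid's own z axis and vertical below 0.1 rad and contact force between the fingers and socket_a above 2 N) or (z of socket_b_rim in the frame of nut_seat below 0.004 m and horizontal distance between socket_b_rim and nut_seat below 0.004 m and angle between socket_b_mid's own z axis and vertical below 0.1 rad and contact force between the fingers and socket_b above 2 N)) and ((z of socket_a_rim in the frame of nut_seat below 0.004 m and horizontal distance between socket_a_rim and nut_seat below 0.004 m and angle between socket_a_mid's own z axis and vertical below 0.1 rad and contact force between the fingers and socket_a above 2 N) or (height (world z) of socket_a_mid below 0.045 m and angle between socket_a_mid's own z axis and vertical below 0.15 rad and contact force between the fingers and socket_a below 0.2 N and linear speed of socket_a below 0.03 m/s)) and ((z of socket_b_rim in the frame of nut_seat below 0.004 m and horizontal distance between socket_b_rim and nut_seat below 0.004 m and angle between socket_b_mid's own z axis and vertical below 0.1 rad and contact force between the fingers and socket_b above 2 N) or (height (world z) of socket_b_mid below 0.045 m and angle between socket_b_mid's own z axis and vertical below 0.15 rad and contact force between the fingers and socket_b below 0.2 N and linear speed of socket_b below 0.03 m/s))); the arm keeps its last pose, push and grip.
It fails at once if the jar is moved more than 40 mm (distance of bottle from where it was at the start of the episode above 0.04 m).
It fails at once if the stone plug is moved more than 40 mm (distance of plug from where it was at the start of the episode above 0.04 m).
It fails at once if the spanner is moved more than 40 mm (distance of spanner from where it was at the start of the episode above 0.04 m).
It also fails if it takes over 67 s, if anything falls off the work surface, if the arm or the gripper's body presses on something with over 40 N, if the wrist force passes 120 N, or if a joint passes its speed limit or range.

### The arm

A 6-joint arm with a two-finger parallel gripper is mounted at the origin on the work surface. World frame = base frame: x ahead of the robot, y to its left, z up, the work surface at z = 0. Lengths are in m, angles in rad, forces in N, time in s.
With the tool pointing down it reaches from about 0.425 to 1.125 m from the base axis. Payload 14.9 kg.
Tool frame: the origin (TCP) lies at the very end of the fingers, on their centre line; the grasp point (between the pads) lies 19 mm behind it; z points along the fingers, y is the direction in which the jaws open and shut (so a half turn about z gives the same grasp; the last joint's range is limited). The gripper opens to 91 mm and grips with 3 to 60 N. Pads are 32 mm wide; open, the fingers measure 118 mm over their backs; the gripper's body (76 mm by 178 mm) begins 60 mm behind the grasp point.
Start: joints at [-1.217, 0.379, 1.734, -0, 1.028, -0.033], TCP at [0.264, -0.648, 0.214] pointing down, gripper open.
Joint ranges: [-2.77, 2.77], [-0.74, 2.19], [0, 2.66], [-1.06, 4.2], [0.31, 2.87], [-3.08, 3.08]. Speed limits (rad/s): [1.89, 1.89, 2.39, 3.14, 3.14, 3.14].

### API

Orientations are given as a unit quaternion [x, y, z, w].
In Python, from station import status, imaging, job_done gives the robot as it stands.
- The arm moves only by the shell command python3 -m jog 'ROWS'. ROWS is JSON, a list of rows, each an object with "turn": the turn, a rotation vector about the tool's x, y, z in degrees, a list of three; "slide": the shift along the tool's x, y, z in mm, a list of three; "hand": the closure, from 0 (fully open) to 1 (shut). A call has 1 to 10 rows; each row is the pose to reach, as a shift and turn from the pose measured when the call began, along the tool's axes at that moment; what a row does not reach only later rows make up. A row lasts 1/10 s, in which the tool goes at most 50 mm and 8.59 degrees, less where a joint would pass 70% of its speed; a pose out of reach is approached as far as the arm can. A call with a gripper value outside its range is refused whole. The fingers move at their own pace and stop on an object; the grip force is fixed at half the most. Time passes only in rows, so rows that repeat a pose let the fingers close. It gives the time, the measured TCP pose, the force and the opening at its end, in the units of the state.
- status.sense(): the state, without advancing time (a new reading comes with each control period).
- imaging.camera(name): name is "scene" or "top" or "wrist"; returns the picture (400x640x3 uint8, red, green, blue); there is no depth.
- imaging.calibration(name): a dict with "fovy" (degrees; the focal length in pixels is half the picture's height over the tangent of half this angle, whatever the lens; pixels are square), "cx", "cy" (the principal point, pixels), "k1" (the pictures are not rectified: a ray, as slopes to the right and down, at radius r is drawn at 1 + k1 r^2 times it, then the intrinsics apply), "camera_from_world" (4x4, takes a point from world to camera coordinates). Camera axes: x right, y up, looking along -z (the intrinsics and any distortion apply to the point x, -y, -z); pixel columns grow to the right and rows downward; lengths in m; the calibration is good to about 2 mm. A picture is of the moment at which its call begins: read the wrist's pose just before it. calibration takes no time and is no camera call; for the wrist camera it gives the pose at the moment of the call.
- job_done(): hands the job in, once; it reports no verdict.
The state is a dict: "clock": time; "joints": joint angles; "qd": joint speeds; "joint_efforts": joint torques, N m; "tool_pos": TCP position; "tool_rot": TCP orientation; "force": force on the tool from outside, world axes, zero at the start; "wrist_torque": the same for the moment, N m; "width": opening from 0.0 (shut) to 1.0 (fully open).
Only numpy, scipy, OpenCV 4.12 (cv2) and the standard library are available. Lean on these libraries where they do the work, as an engineer would, in place of code of your own. Each camera call takes 0.05 s, during which the arm holds its last target.

## Working session

There is one attempt and no reset: what is moved stays moved. The work goes in short steps, Python scripts to look and compute and a shell command to move; the robot and the scene stay as the last step left them, time stands still between calls to the robot, and variables do not carry over. Pictures are saved under pics/ and viewed, and the job is handed in when it is done.

```bash
ls; mkdir -p pics
python3 - <<'E'
from station import status, imaging
import cv2
print(status.sense())
for n in ["scene","top","wrist"]:
    im=imaging.camera(n); cv2.imwrite(f"pics/{n}0.png",im[:,:,::-1]); c=imaging.calibration(n); print(n,c)
E
```

```text
pics
{'clock': 0.0, 'joints': array([-1.21732118e+00,  3.79394695e-01,  1.73478817e+00, -1.32465707e-05,
        1.02851403e+00, -3.33224647e-02]), 'qd': array([ 0.00027474,  0.00080905, -0.00052901,  0.00137562, -0.00041229,
        0.00046665]), 'joint_efforts': array([-2.37339755e-04, -7.63739777e+01, -4.34380174e+01,  6.50695805e-02,
        4.25579678e-02, -7.45319608e-05]), 'tool_pos': array([ 0.26389426, -0.64791438,  0.2132943 ]), 'tool_rot': array([ 9.81355863e-01,  1.92198767e-01, -9.36028522e-05, -5.44156051e-04]), 'force': array([ 0.85920941, -0.13936682,  0.44031572]), 'wrist_torque': array([ 0.09730308, -0.01860221,  0.03673015]), 'width': 0.997277712579933}
scene {'fovy': 49.385609326663825, 'cx': 313.6088245320698, 'cy': 190.4873125740672, 'k1': 0.015631868164610437, 'camera_from_world': array([[-0.05749406,  0.99804038,  0.02469462, -0.0498553 ],
       [-0.53001449, -0.05147569,  0.84642477,  0.23116278],
       [ 0.84603728,  0.03557589,  0.53193541, -1.47706094],
       [ 0.        ,  0.        ,  0.        ,  1.        ]])}
top {'fovy': 53.44711492630653, 'cx': 318.50220595198704, 'cy': 194.82324956292626, 'k1': -0.004445462308397995, 'camera_from_world': array([[-0.01326985, -0.99980902,  0.01434716,  0.05197435],
       [ 0.98155501, -0.01028814,  0.19090291, -0.57513678],
       [-0.19071885,  0.01661578,  0.98150407, -0.90689573],
       [ 0.        ,  0.        ,  0.        ,  1.        ]])}
wrist {'fovy': 65.65951559419483, 'cx': 315.0433588013104, 'cy': 197.49722252695346, 'k1': -0.04849240087070711, 'camera_from_world': array([[ 3.77857858e-01, -9.25863504e-01, -4.60667936e-04,
        -6.98903267e-01],
       [ 8.93125925e-01,  3.64628243e-01, -2.63386268e-01,
         3.04092570e-02],
       [ 2.44027706e-01,  9.91111366e-02,  9.64690345e-01,
        -3.91312434e-01],
       [ 0.00000000e+00,  0.00000000e+00,  0.00000000e+00,
         1.00000000e+00]])}
```

View pics/scene0.png

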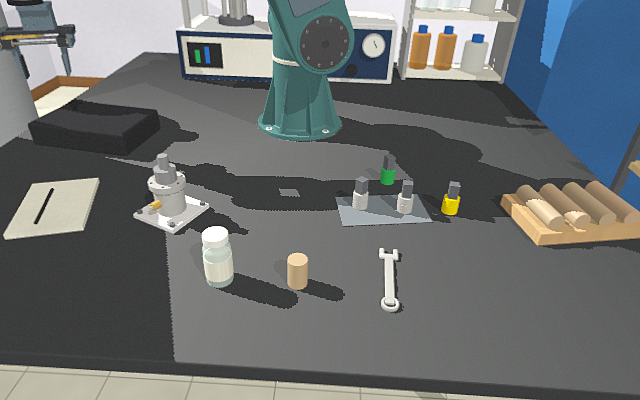

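View pics/top0.png

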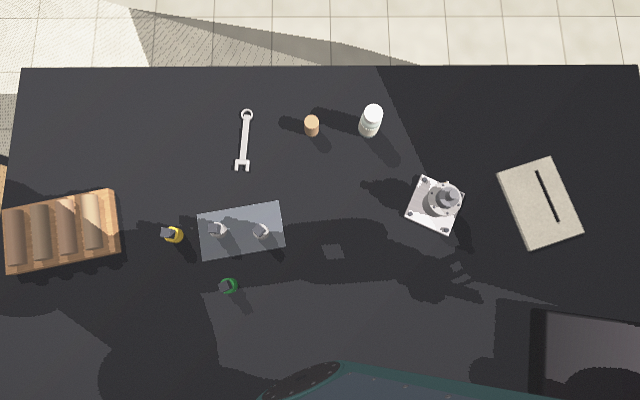

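View pics/wrist0.png

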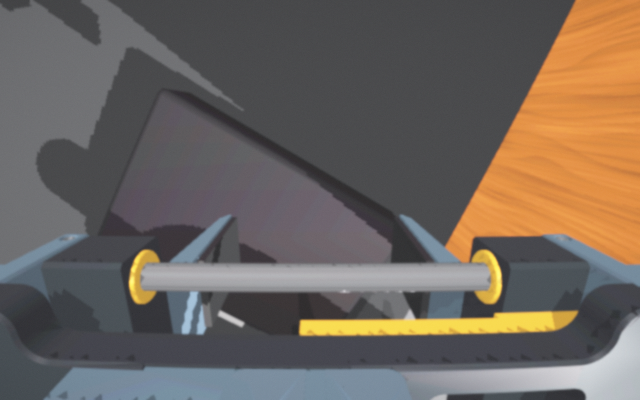

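The scene view shows the cap on the cell at about (165,165) and the two sockets on the mat at about (360,192) and (405,197). The green look-alike is at (388,170) and the yellow one at (452,198). In the top view the cell is at (437,200), and the sockets are at (217,229) and (261,231). I'll enlarge these areas.

```bash
cat > h.py <<'E'
import numpy as np, cv2
from station import status, imaging
def Kmat(c):
    f=200/np.tan(np.radians(c['fovy']/2)); return np.array([[f,0,c['cx']],[0,f,c['cy']],[0,0,1.]]), np.array([c['k1'],0,0,0,0.])
F=np.diag([1.,-1,-1])
def ray(c,uv):
    K,d=Kmat(c); p=cv2.undistortPoints(np.array([[uv]],float),K,d)[0,0]
    M=c['camera_from_world']; R=F@M[:3,:3]; t=F@M[:3,3]
    v=R.T@np.array([p[0],p[1],1]); return -R.T@t, v/np.linalg.norm(v)
def plane(c,uv,z):
    o,v=ray(c,uv); return o+v*(z-o[2])/v[2]
def proj(c,P):
    K,d=Kmat(c); M=c['camera_from_world']; R=F@M[:3,:3]; t=F@M[:3,3]
    return cv2.projectPoints(np.array(P,float).reshape(-1,1,3),cv2.Rodrigues(R)[0],t,K,d)[0][:,0]
def tri(rays):
    A=np.zeros((3,3));b=np.zeros(3)
    for o,v in rays:
        P=np.eye(3)-np.outer(v,v);A+=P;b+=P@o
    x=np.linalg.solve(A,b); return x,[np.linalg.norm((np.eye(3)-np.outer(v,v))@(x-o)) for o,v in rays]
def pic(n,name):
    im=imaging.camera(n)[:,:,::-1].copy(); cv2.imwrite(f'pics/{name}.png',im); return im
def crop(im,x0,y0,x1,y1,s,name):
    cv2.imwrite(f'pics/{name}.png',cv2.resize(im[y0:y1,x0:x1],None,fx=s,fy=s,interpolation=cv2.INTER_CUBIC))
E
python3 - <<'E'
from h import *
t=cv2.imread('pics/top0.png'); s=cv2.imread('pics/scene0.png')
a=cv2.resize(t[170:240,400:480],None,fx=5,fy=5,interpolation=2)
b=cv2.resize(t[195:265,195:285],None,fx=4.444,fy=5,interpolation=2)
crop(t,400,170,480,240,5,'tc'); b=crop(t,195,195,295,265,8,'ts')
crop(s,125,140,215,235,6,'sc'); crop(s,335,150,475,230,5,'ss')
E
```

```text
(no output)
```

View pics/tc.png

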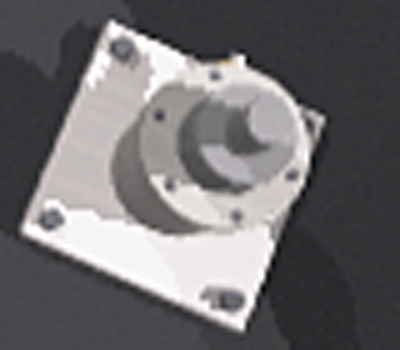

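View pics/ts.png

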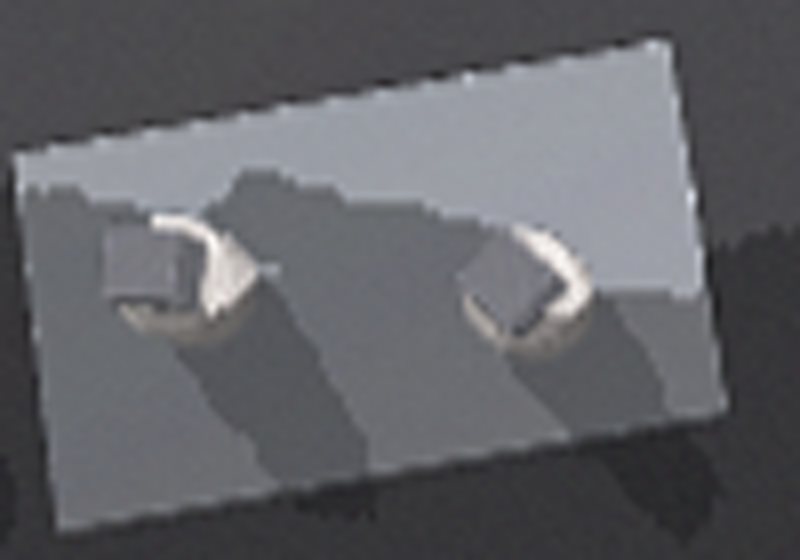

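View pics/sc.png

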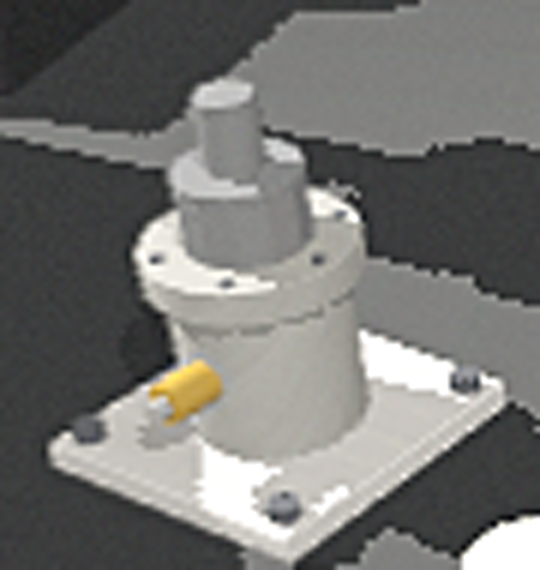

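View pics/ss.png

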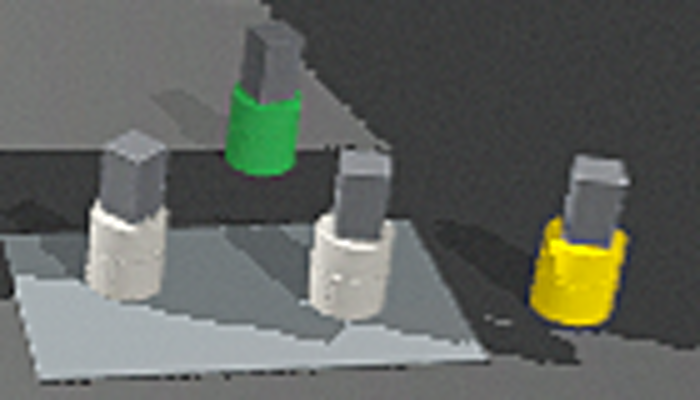

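Run:
```python
from h import *
np.set_printoptions(precision=4,suppress=True)
T=imaging.calibration('top');S=imaging.calibration('scene')
c=np.array([[110,20],[325,120],[243,330],[20,232]])/5+[400,170]
P=np.array([plane(T,u,0.012) for u in c]); print('plate',P,P.mean(0),np.linalg.norm(np.diff(P,axis=0),axis=1))
d=P[1]-P[0];print('edge ang',np.degrees(np.arctan2(d[1],d[0])))
c=np.array([[55,452],[295,560],[505,388]])/6+[125,140]
P=np.array([plane(S,u,0.010) for u in c]); print('plateS',P,(P[0]+P[2])/2)
print('flange top',plane(T,np.array([224,148])/5+[400,170],.09),'S',plane(S,np.array([250,243])/6+[125,140],.09))
print('knob top S',plane(S,np.array([225,95])/6+[125,140],.15),'T',plane(T,np.array([271,117])/5+[400,170],.15))
# sockets adapter tops
for nm,qt,qs in [('right/y-',[[503,230],[567,283],[515,335],[460,283]],[[105,145],[133,158],[165,148],[135,130]]),('left/y+',[[105,222],[182,228],[183,300],[105,297]],[[340,153],[390,153],[388,175],[340,175]])]:
    a=np.array([plane(T,np.array(q)/8+[195,195],.079) for q in qt]);b=np.array([plane(S,np.array(q)/5+[335,150],.079) for q in qs])
    print(nm,a.mean(0),b.mean(0)); print(np.linalg.norm(np.diff(a,axis=0),axis=1),[np.degrees(np.arctan2(*(a[(i+1)%4]-a[i])[1::-1])) for i in range(4)],[np.degrees(np.arctan2(*(b[(i+1)%4]-b[i])[1::-1])) for i in range(4)])
c=np.array([[15,153],[665,40],[725,408],[60,530]])/8+[195,195]
P=np.array([plane(T,u,.003) for u in c]);print('mat',P,P.mean(0),np.linalg.norm(np.diff(P,axis=0),axis=1))
for q in [(312,131),(370,134)]: print('byst',plane(T,q,0.0))
```

```text
plate [[ 0.6358 -0.2222  0.012 ]
 [ 0.5823 -0.3289  0.012 ]
 [ 0.476  -0.2788  0.012 ]
 [ 0.5266 -0.1698  0.012 ]] [ 0.5552 -0.2499  0.012 ] [0.1194 0.1175 0.1201]
edge ang -116.60486683995933
plateS [[ 0.5892 -0.3223  0.01  ]
 [ 0.6458 -0.2122  0.01  ]
 [ 0.5315 -0.1668  0.01  ]] [ 0.5604 -0.2445  0.01  ]
flange top [ 0.5544 -0.2495  0.09  ] S [ 0.5621 -0.2451  0.09  ]
knob top S [ 0.5596 -0.2455  0.15  ] T [ 0.5573 -0.2507  0.15  ]
right/y- [0.4888 0.1846 0.079 ] [0.4938 0.1888 0.079 ]
[0.0244 0.021  0.0222] [np.float64(-129.83788660480624), np.float64(135.10193170888394), np.float64(46.63890180108579), np.float64(-38.573388942956555)] [np.float64(50.109283203737306), np.float64(124.7834903725737), np.float64(-138.95885842638995), np.float64(-43.33089627042516)]
left/y+ [0.4961 0.2908 0.079 ] [0.5003 0.2941 0.079 ]
[0.0224 0.0209 0.0225] [np.float64(-95.12481656846306), np.float64(-177.22009689158944), np.float64(87.12695292681965), np.float64(2.254294568516308)] [np.float64(95.64784020244406), np.float64(-10.205475413004917), np.float64(-84.39782368241232), np.float64(173.40684361401674)]
mat [[0.5395 0.3515 0.003 ]
 [0.5735 0.1472 0.003 ]
 [0.4569 0.1278 0.003 ]
 [0.422  0.3325 0.003 ]] [0.498  0.2398 0.003 ] [0.2072 0.1182 0.2076]
byst [0.7585 0.0591 0.    ]
byst [ 0.749  -0.0943  0.    ]
```

```bash
cat >> h.py <<'E'
from scipy.spatial.transform import Rotation as Ro
def tool():
    s=status.sense(); return np.array(s['tool_pos']),Ro.from_quat(s['tool_rot']),s
def plan(target,yaw=None):
    """target TCP world; yaw= world angle (deg) of jaw (tool y) axis wanted, mod 180"""
    p,R,s=tool(); M=R.as_matrix(); sl=M.T@(np.array(target)-p)*1000
    y=M[:,1]; cur=np.degrees(np.arctan2(y[1],y[0]))
    out=dict(pos=p.round(4),yawy=round(cur,2),slide=sl.round(1),tilt=np.degrees(np.arccos(-M[2,2])).round(2))
    # rotation to make tool z straight down and y at yaw
    if yaw is not None:
        d=(yaw-cur+90)%180-90; tgt=np.radians(cur+d)
        y2=np.array([np.cos(tgt),np.sin(tgt),0]); z2=np.array([0,0,-1.]); x2=np.cross(y2,z2)
        out['turn']=np.degrees((R.inv()*Ro.from_matrix(np.c_[x2,y2,z2])).as_rotvec()).round(2)
        out['j6']=s['joints'][5].round(2)
    return out
E
python3 - <<'E'
from h import *
np.set_printoptions(precision=4,suppress=True)
p,R,s=tool();M=R.as_matrix();print(M)
W=imaging.calibration('wrist');C=W['camera_from_world'];o=-C[:3,:3].T@C[:3,3]
print('cam in tool',M.T@(o-p), 'axis',M.T@(-C[2,:3]),'right',M.T@C[0,:3])
for z in [-.02,0,.05,.1,.15,.2]: print(z,proj(W,p+M@[0,0,z]))
print(plan([0.5585,-0.248,0.3],-90),plan([0.5585,-0.248,0.3],0))
T=imaging.calibration('top');print('green',plane(T,(229,287),.04),'yellow',plane(T,(174,235),.02))
E
```

```text
[[ 0.9261  0.3772 -0.0003]
 [ 0.3772 -0.9261  0.0008]
 [ 0.     -0.0009 -1.    ]]
cam in tool [ 0.0742 -0.0008 -0.1718] axis [-0.2634  0.0006  0.9647] right [ 0.0007  1.     -0.0004]
-0.02 [[316.3203 256.4604]]
0 [[316.1737 241.5521]]
0.05 [[315.9121 214.9939]]
0.1 [[315.7396 197.5064]]
0.15 [[315.6173 185.1309]]
0.2 [[315.5262 175.9156]]
{'pos': array([ 0.2639, -0.648 ,  0.2134]), 'yawy': np.float64(-67.84), 'slide': array([ 423.7, -259.4,  -86.3]), 'tilt': np.float64(0.05), 'turn': array([-0.05,  0.01, 22.16]), 'j6': np.float64(-0.03)} {'pos': array([ 0.2639, -0.648 ,  0.2134]), 'yawy': np.float64(-67.84), 'slide': array([ 423.7, -259.4,  -86.3]), 'tilt': np.float64(0.05), 'turn': array([ -0.04,  -0.03, -67.84]), 'j6': np.float64(-0.03)}
green [0.3604 0.2579 0.04  ] yellow [0.4859 0.4002 0.02  ]
```

```bash
python3 -m jog '[{"turn":[0,0,0],"slide":[50,-31,-40],"hand":0.3},{"turn":[0,0,0],"slide":[95,-58,-75],"hand":0.3},{"turn":[0,0,0],"slide":[424,-259,-87],"hand":0.3},{"turn":[0,0,0],"slide":[424,-259,-87],"hand":0.3},{"turn":[0,0,0],"slide":[424,-259,-87],"hand":0.3},{"turn":[0,0,0],"slide":[424,-259,-87],"hand":0.3},{"turn":[0,0,0],"slide":[424,-259,-87],"hand":0.3},{"turn":[0,0,0],"slide":[424,-259,-87],"hand":0.3},{"turn":[0,0,0],"slide":[424,-259,-87],"hand":0.3},{"turn":[0,0,0],"slide":[424,-259,-87],"hand":0.3}]'
python3 - <<'E'
from h import *
print(plan([0.5585,-0.248,0.3])); W=imaging.calibration('wrist')
im=pic('wrist','w1'); print(proj(W,[[0.5585,-0.248,0.15]]))
E
```

```text
clock: 1.15
tool_pos: [0.5509, -0.2584, 0.2997]
tool_rot: [0.981, 0.192, -0.0, -0.0]
force: [-0.1, -0.6, 0.2]
width: 0.701
{'pos': array([ 0.5509, -0.2584,  0.2997]), 'yawy': np.float64(-67.84), 'slide': array([11. , -6.8, -0.3]), 'tilt': np.float64(0.05)}
[[309.35624879 175.00045488]]
```

View pics/w1.png

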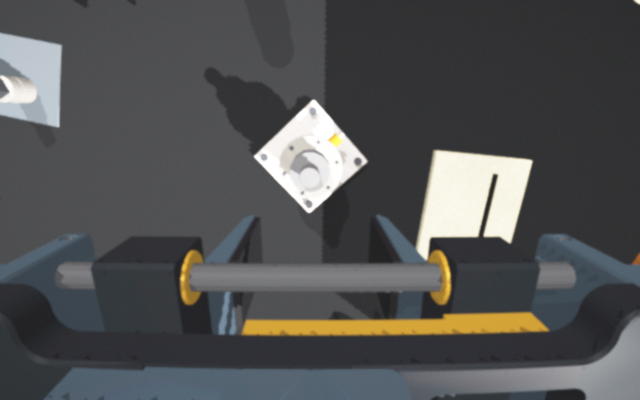

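The wrist view shows the cap knob at about (309,177), close to the predicted (309,175). I'll zoom in.

Run:
```python
from h import *
np.set_printoptions(precision=4,suppress=True)
p,R,s=tool();print(p,abs(s['qd']).max()); W=imaging.calibration('wrist')
im=pic('wrist','w2'); crop(im,245,90,375,220,4.5,'w2c')
```

```text
[ 0.5542 -0.254   0.3004] 0.14397196967263245
```

View pics/w2c.png

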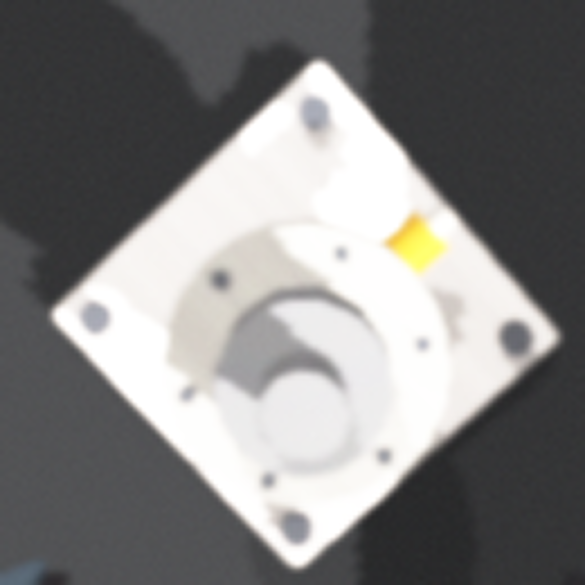

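Run:
```python
from h import *
np.set_printoptions(precision=4,suppress=True)
p,R,s=tool();print(p,abs(s['qd']).max()); W=imaging.calibration('wrist')
im=pic('wrist','w3'); crop(im,245,90,375,220,4.5,'w3c')
print(tool()[0])
import pickle; pickle.dump(W,open('w3.pkl','wb'))
```

```text
[ 0.5526 -0.2565  0.3   ] 0.07956656521259908
[ 0.5512 -0.2583  0.2996]
```

View pics/w3c.png

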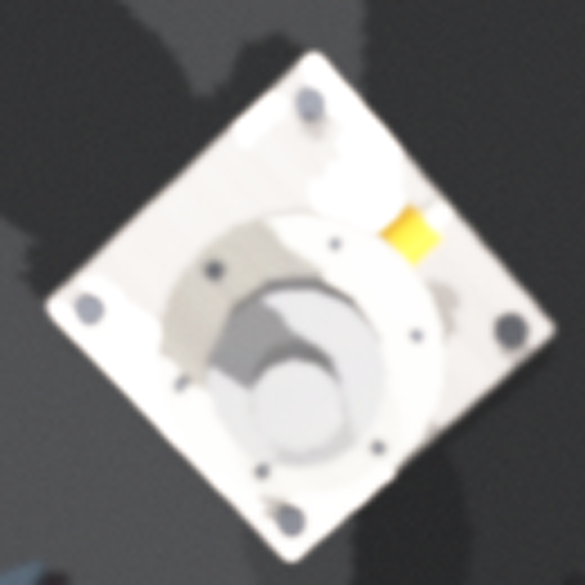

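```bash
python3 -m jog '[{"turn":[0,0,0],"slide":[11,-7,20],"hand":0.3},{"turn":[0,0,0],"slide":[11,-7,40],"hand":0.3},{"turn":[0,0,0],"slide":[11,-7,40],"hand":0.3},{"turn":[0,0,0],"slide":[11,-7,40],"hand":0.3},{"turn":[0,0,0],"slide":[11,-7,40],"hand":0.3}]'
cat >> h.py <<'E'
import pickle
def wpic(name):
    p,R,s=tool();W=imaging.calibration('wrist');im=pic('wrist',name)
    p2=tool()[0]; print('tcp',p.round(4),'moved mm',((p2-p)*1000).round(2),'qd',abs(s['qd']).max().round(4)); pickle.dump((W,p,R.as_matrix()),open(f'pics/{name}.pkl','wb')); return im
E
python3 - <<'E'
from h import *
im=wpic('w4'); crop(im,225,80,395,240,3.5,'w4c')
E
```

```text
clock: 1.8
tool_pos: [0.5588, -0.2484, 0.2606]
tool_rot: [0.981, 0.194, 0.0, -0.0]
force: [0.4, -0.2, -0.6]
width: 0.699
tcp [ 0.5588 -0.2484  0.2606] moved mm [0.11 0.09 0.08] qd 0.0032
```

View pics/w4c.png

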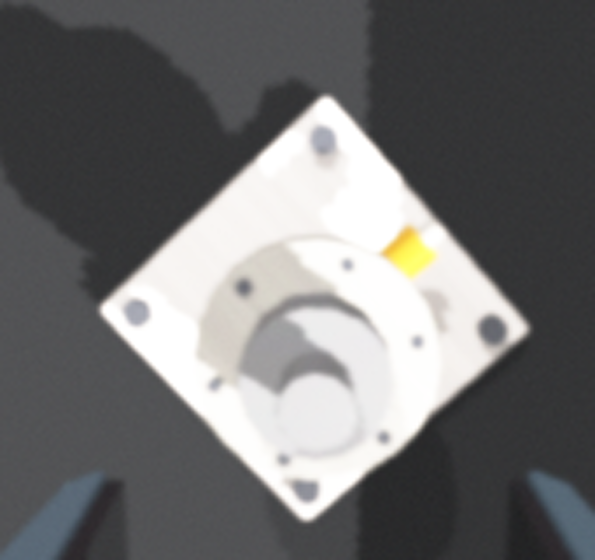

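Run:
```python
from h import *
np.set_printoptions(precision=4,suppress=True)
W,p,M=pickle.load(open('pics/w4.pkl','rb'))
f=lambda q,z:plane(W,np.array(q)/3.5+[225,80],z)
b=np.array([f(q,.09) for q in [(244,287),(347,265),(417,342),(384,437),(284,460),(215,384)]])
c=b.mean(0);print('flange',c,np.linalg.norm(b-c,axis=1));print('ang',[np.degrees(np.arctan2(v[1],v[0])).round(1) for v in b-c])
pc=np.array([f(q,.012) for q in [(327,95),(530,328),(306,521),(100,312)]]);print('plate',pc.mean(0),np.linalg.norm(pc-np.roll(pc,1,0),axis=1),[np.degrees(np.arctan2(*v[1::-1])).round(1) for v in pc-np.roll(pc,1,0)])
k=f((317,412),.15);print('knob',k,f((317+41,412),.15)-k)
print(plan([*k[:2],.125]))
```

```text
flange [ 0.5556 -0.2491  0.09  ] [0.0337 0.0335 0.0335 0.0335 0.0342 0.0332]
ang [np.float64(64.5), np.float64(4.9), np.float64(-55.3), np.float64(-115.1), np.float64(-175.2), np.float64(124.0)]
plate [ 0.556  -0.2492  0.012 ] [0.121  0.1194 0.12   0.119 ] [np.float64(-25.0), np.float64(-115.4), np.float64(154.8), np.float64(65.1)]
knob [ 0.556  -0.2494  0.15  ] [ 0.0042 -0.0102  0.    ]
{'pos': array([ 0.5589, -0.2483,  0.2607]), 'yawy': np.float64(-67.67), 'slide': array([ -3.3,  -0.1, 135.7]), 'tilt': np.float64(0.06)}
```

```bash
python3 -m jog '[{"turn":[0,0,0],"slide":[-3,0,40],"hand":0.3},{"turn":[0,0,0],"slide":[-3,0,80],"hand":0.3},{"turn":[0,0,0],"slide":[-3,0,115],"hand":0.3},{"turn":[0,0,0],"slide":[-3,0,134],"hand":0.3},{"turn":[0,0,0],"slide":[-3,0,134],"hand":0.3},{"turn":[0,0,0],"slide":[-3,0,134],"hand":0.5},{"turn":[0,0,0],"slide":[-3,0,134],"hand":1},{"turn":[0,0,0],"slide":[-3,0,134],"hand":1},{"turn":[0,0,0],"slide":[-3,0,134],"hand":1},{"turn":[0,0,0],"slide":[-3,0,134],"hand":1}]'
python3 -m jog '[{"turn":[0,0,0],"slide":[0,0,0],"hand":1},{"turn":[0,0,0],"slide":[0,0,0],"hand":1}]'
```

```text
clock: 2.85
tool_pos: [0.5565, -0.2496, 0.1273]
tool_rot: [0.981, 0.194, 0.001, 0.0]
force: [-0.2, 0.1, 0.1]
width: 0.294
clock: 3.05
tool_pos: [0.5565, -0.2496, 0.1274]
tool_rot: [0.981, 0.194, 0.001, 0.0]
force: [0.3, -0.1, -0.5]
width: 0.232
```

```bash
python3 -m jog '[{"turn":[0,0,0],"slide":[0,0,-20],"hand":1},{"turn":[0,0,0],"slide":[0,0,-60],"hand":1},{"turn":[0,0,0],"slide":[0,0,-100],"hand":1},{"turn":[0,0,0],"slide":[0,0,-120],"hand":1},{"turn":[0,0,0],"slide":[0,0,-120],"hand":1},{"turn":[0,0,0],"slide":[0,0,-120],"hand":1}]'
python3 - <<'E'
from h import *
im=wpic('w5'); print(plan([.52,-.03,.08]))
E
```

```text
clock: 3.65
tool_pos: [0.5561, -0.2494, 0.247]
tool_rot: [0.981, 0.194, 0.001, 0.0]
force: [0.5, -0.5, -1.1]
width: 0.233
tcp [ 0.5561 -0.2494  0.247 ] moved mm [-0.38  0.2  -0.85] qd 0.0238
{'pos': array([ 0.5557, -0.2492,  0.2462]), 'yawy': np.float64(-67.67), 'slide': array([  50.2, -216.3,  166.3]), 'tilt': np.float64(0.04)}
```

View pics/w5.png

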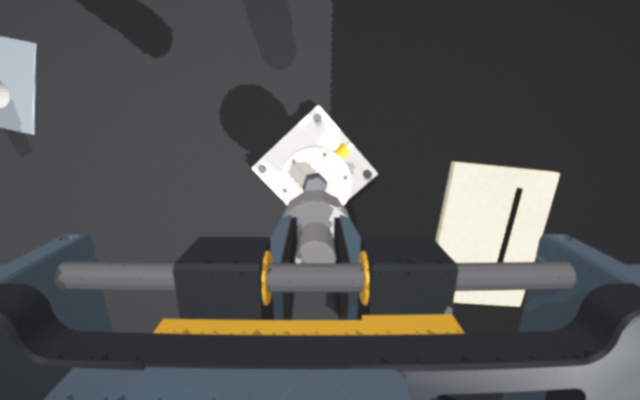

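The cap is in the jaws and the nut is uncovered at about (316,183). Next I carry the cap aside.

```bash
python3 -m jog '[{"turn":[0,0,0],"slide":[10,-43,0],"hand":1},{"turn":[0,0,0],"slide":[20,-86,0],"hand":1},{"turn":[0,0,0],"slide":[30,-130,20],"hand":1},{"turn":[0,0,0],"slide":[40,-173,60],"hand":1},{"turn":[0,0,0],"slide":[50,-216,100],"hand":1},{"turn":[0,0,0],"slide":[50,-216,140],"hand":1},{"turn":[0,0,0],"slide":[50,-216,180],"hand":1},{"turn":[0,0,0],"slide":[50,-216,190],"hand":1},{"turn":[0,0,0],"slide":[50,-216,190],"hand":1},{"turn":[0,0,0],"slide":[50,-216,190],"hand":1}]'
python3 -c "
from h import *
print(plan([.52,-.03,.0385]))"
```

```text
clock: 4.7
tool_pos: [0.5209, -0.0308, 0.0574]
tool_rot: [0.981, 0.193, 0.001, 0.0]
force: [0.4, -0.1, -0.1]
width: 0.234
{'pos': array([ 0.5209, -0.0308,  0.0574]), 'yawy': np.float64(-67.7), 'slide': array([-0.5, -1.1, 18.9]), 'tilt': np.float64(0.09)}
```

```bash
python3 -m jog '[{"turn":[0,0,0],"slide":[0,0,8],"hand":1},{"turn":[0,0,0],"slide":[0,0,14],"hand":1},{"turn":[0,0,0],"slide":[0,0,17],"hand":1},{"turn":[0,0,0],"slide":[0,0,19],"hand":1},{"turn":[0,0,0],"slide":[0,0,19.5],"hand":1},{"turn":[0,0,0],"slide":[0,0,19.5],"hand":1}]'
```

```text
clock: 5.3
tool_pos: [0.5209, -0.0308, 0.038]
tool_rot: [0.981, 0.193, 0.001, 0.0]
force: [0.3, -0.6, -0.5]
width: 0.234
```

```bash
python3 -m jog '[{"turn":[0,0,0],"slide":[0,0,0.5],"hand":1},{"turn":[0,0,0],"slide":[0,0,0.5],"hand":0.7},{"turn":[0,0,0],"slide":[0,0,0.5],"hand":0.5},{"turn":[0,0,0],"slide":[0,0,0.5],"hand":0.3},{"turn":[0,0,0],"slide":[0,0,0.5],"hand":0.3},{"turn":[0,0,0],"slide":[0,0,0.5],"hand":0.3},{"turn":[0,0,0],"slide":[0,0,-40],"hand":0.3},{"turn":[0,0,0],"slide":[0,0,-80],"hand":0.3},{"turn":[0,0,0],"slide":[0,0,-130],"hand":0.3},{"turn":[0,0,0],"slide":[0,0,-170],"hand":0.3}]'
python3 - <<'E'
from h import *
im=pic('scene','s1'); crop(im,120,130,460,300,2.3,'s1c')
print(plan([.5565,-.2495,.24]),plan([.492,.187,.24],45))
E
```

```text
clock: 6.3
tool_pos: [0.5208, -0.0309, 0.2105]
tool_rot: [0.981, 0.193, 0.001, 0.0]
force: [1.0, 0.6, 0.4]
width: 0.699
{'pos': array([ 0.5237, -0.0311,  0.2164]), 'yawy': np.float64(-67.7), 'slide': array([-52.3, 214.6, -23.2]), 'tilt': np.float64(0.56)} {'pos': array([ 0.5237, -0.0311,  0.2164]), 'yawy': np.float64(-67.7), 'slide': array([  53.7, -213.7,  -24. ]), 'tilt': np.float64(0.56), 'turn': array([-0.08, -0.59, 67.3 ]), 'j6': np.float64(1.08)}
```

View pics/s1c.png

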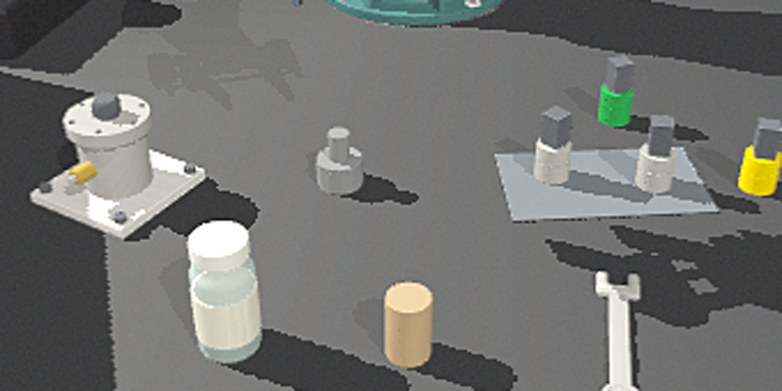

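The cap stands upright on the bench, with the jar and plug untouched. Next is the bare nut, viewed by the wrist camera.

```bash
python3 -m jog '[{"turn":[0,0,0],"slide":[-12,43,-10],"hand":0.3},{"turn":[0,0,0],"slide":[-24,90,-20],"hand":0.3},{"turn":[0,0,0],"slide":[-36,135,-23],"hand":0.3},{"turn":[0,0,0],"slide":[-48,180,-20],"hand":0.3},{"turn":[0,0,0],"slide":[-52,215,0],"hand":0.3},{"turn":[0,0,0],"slide":[-52,215,15],"hand":0.3},{"turn":[0,0,0],"slide":[-52,215,15],"hand":0.3},{"turn":[0,0,0],"slide":[-52,215,15],"hand":0.3},{"turn":[0,0,0],"slide":[-52,215,15],"hand":0.3},{"turn":[0,0,0],"slide":[-52,215,15],"hand":0.3}]'
python3 - <<'E'
from h import *
im=wpic('w6'); crop(im,245,120,375,240,5,'w6c')
E
```

```text
clock: 7.35
tool_pos: [0.5577, -0.2491, 0.2028]
tool_rot: [0.981, 0.194, 0.005, 0.002]
force: [0.4, -0.3, 0.4]
width: 0.702
tcp [ 0.5577 -0.2491  0.2028] moved mm [-0.03 -0.14 -0.08] qd 0.0037
```

View pics/w6c.png

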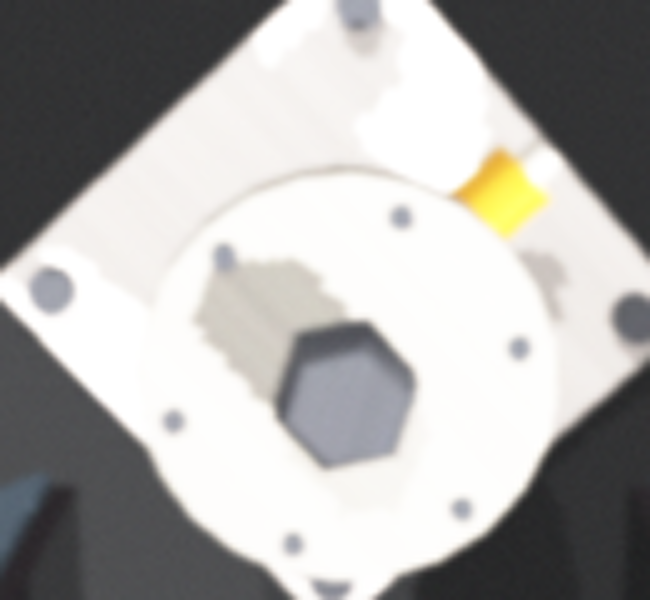

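Run:
```python
from h import *
np.set_printoptions(precision=4,suppress=True)
W,p,M=pickle.load(open('pics/w6.pkl','rb'))
im=cv2.imread('pics/w6.png'); g=cv2.cvtColor(im,cv2.COLOR_BGR2GRAY)
print(g[180:216:2,296:332:2])
up=cv2.resize(im,None,fx=8,fy=8,interpolation=cv2.INTER_CUBIC); G=cv2.cvtColor(up,cv2.COLOR_BGR2GRAY)
def comp(mask,uv):
    n,l=cv2.connectedComponents(mask.astype(np.uint8)); k=l[int(uv[1]*8+3.5),int(uv[0]*8+3.5)]; return (l==k).astype(np.uint8)
for nm,m,z in [('top',(G>100)&(G<172),.108),('all',G<185,None)]:
    c=comp(m,(314,201)); c=cv2.morphologyEx(c,cv2.MORPH_OPEN,np.ones((9,9)));cn=max(cv2.findContours(c,0,2)[0],key=cv2.contourArea)
    h=cv2.convexHull(cn); 
    for e in (0.02,.03,.04,.05,.06):
        a=cv2.approxPolyDP(h,e*cv2.arcLength(h,True),True)
        if len(a)<=6: break
    a=(a[:,0]-3.5)/8; mm=cv2.moments(h); cen=(np.array([mm['m10'],mm['m01']])/mm['m00']-3.5)/8
    print(nm,len(a),a,cen)
    if z:
        P=np.array([plane(W,q,z) for q in a]); C=plane(W,cen,z); print('C',C,P.mean(0),[np.degrees(np.arctan2(*v[1::-1])).round(1) for v in P-C],np.linalg.norm(P-C,axis=1))
f=lambda q:plane(W,np.array(q)/5+[245,120],.09)
b=np.array([f(q) for q in [(224,257),(401,217),(519,348),(461,509),(292,544),(173,421)]]);c=b.mean(0)
print('flange',c,np.linalg.norm(b-c,axis=1),[np.degrees(np.arctan2(v[1],v[0])).round(1) for v in b-c])
```

```text
[[201 203 206 206 206 209 208 206 217 246 253 253 253 253 253 254 254 254]
 [202 201 203 206 206 207 208 205 204 233 250 251 253 253 253 253 254 254]
 [206 203 201 203 205 201 192 182 157 149 152 165 241 253 253 253 254 254]
 [207 207 203 196 161 126 109  94  88  85  84  86 156 245 253 253 253 254]
 [204 207 207 189 115  88  88  86  89  91  93 101  98 170 249 253 253 253]
 [207 205 206 172 102  93  96 100 112 121 132 130 111 108 191 250 253 253]
 [207 206 200 146  99 119 134 146 153 161 162 160 140 119 120 203 251 253]
 [205 206 192 116 111 154 165 164 163 165 164 165 157 141 127 129 234 253]
 [204 205 170 101 127 160 164 165 165 165 165 163 161 158 146 131 211 252]
 [209 198 145  97 139 163 165 164 164 163 165 162 161 163 160 150 224 253]
 [244 217 122 105 153 164 165 163 164 165 164 160 161 163 164 165 236 253]
 [253 247 147 122 159 163 163 165 163 163 163 161 161 163 164 191 245 252]
 [253 251 206 139 159 164 164 167 164 164 163 162 164 163 162 215 247 252]
 [253 253 249 191 146 161 164 163 163 164 161 162 163 165 170 235 248 250]
 [254 253 253 243 185 146 162 163 163 163 161 161 
[... 259 characters left out ...]
317.5625 183.8125]
 [327.1875 197.3125]
 [322.5625 209.8125]
 [309.4375 212.9375]
 [299.0625 198.5625]
 [303.4375 186.0625]] [313.0583 197.9606]
C [ 0.5587 -0.2466  0.108 ] [ 0.5586 -0.2468  0.108 ] [np.float64(5.2), np.float64(-65.0), np.float64(-119.9), np.float64(-170.8), np.float64(114.9), np.float64(60.3)] [0.0135 0.0126 0.014  0.0144 0.0125 0.0138]
all 6 [[317.6875 183.6875]
 [326.8125 193.3125]
 [322.8125 210.0625]
 [309.1875 213.0625]
 [299.0625 197.4375]
 [303.3125 185.6875]] [313.0547 197.9166]
flange [ 0.5555 -0.2489  0.09  ] [0.0334 0.0338 0.0337 0.0336 0.0337 0.0337] [np.float64(64.8), np.float64(4.5), np.float64(-55.2), np.float64(-115.5), np.float64(-175.6), np.float64(124.5)]
```

Run:
```python
from h import *
np.set_printoptions(precision=4,suppress=True)
W,p,M=pickle.load(open('pics/w6.pkl','rb'))
im=cv2.imread('pics/w6.png'); 
G=cv2.cvtColor(cv2.resize(im,None,fx=8,fy=8,interpolation=cv2.INTER_CUBIC),cv2.COLOR_BGR2GRAY)
m=((G>148)&(G<180)).astype(np.uint8); m=cv2.morphologyEx(m,cv2.MORPH_OPEN,np.ones((25,25)))
n,l=cv2.connectedComponents(m);c=(l==l[1610,2510]).astype(np.uint8)
h=cv2.convexHull(max(cv2.findContours(c,0,2)[0],key=cv2.contourArea))
a=cv2.approxPolyDP(h,.035*cv2.arcLength(h,True),True); a=(a[:,0]-3.5)/8
P=np.array([plane(W,q,.108) for q in a]); hp=np.array([plane(W,(q-3.5)/8,.108)[:2] for q in h[:,0]],np.float32)
mm=cv2.moments(hp*1000);C=np.array([mm['m10'],mm['m01']])/mm['m00']/1000
print(C,a,mm['m00'],'expect',np.sqrt(3)/2*19**2)
print([np.degrees(np.arctan2(*v[1::-1])).round(1) for v in P[:,:2]-C],np.linalg.norm(P[:,:2]-C,axis=1))
e=P-np.roll(P,1,0);print([(np.degrees(np.arctan2(*v[1::-1])).round(1),np.linalg.norm(v).round(4)) for v in e])
```

```text
[ 0.5561 -0.2491] [[318.0625 191.0625]
 [326.0625 198.0625]
 [323.8125 207.6875]
 [310.6875 212.1875]
 [303.3125 204.6875]
 [305.4375 194.3125]] 308.871564227622 expect 312.63517076618234
[np.float64(4.7), np.float64(-49.8), np.float64(-101.9), np.float64(-177.1), np.float64(128.1), np.float64(72.6)] [0.0102 0.0108 0.0101 0.0105 0.0105 0.0106]
[(np.float64(-52.8), np.float64(0.0116)), (np.float64(-109.6), np.float64(0.0096)), (np.float64(-169.8), np.float64(0.0092)), (np.float64(132.0), np.float64(0.0125)), (np.float64(65.4), np.float64(0.0097)), (np.float64(10.7), np.float64(0.0098))]
```

```bash
python3 -m jog '[{"turn":[0,0,0],"slide":[-15,0,30],"hand":0.2},{"turn":[0,0,0],"slide":[-25,0,65],"hand":0.2},{"turn":[0,0,0],"slide":[-25,0,75],"hand":0.2},{"turn":[0,0,0],"slide":[-25,0,75],"hand":0.2},{"turn":[0,0,0],"slide":[-25,0,75],"hand":0.2}]'
cat > nut.py <<'E'
from h import *
import sys
np.set_printoptions(precision=4,suppress=True)
n=sys.argv[1]
W,p,M=pickle.load(open(f'pics/{n}.pkl','rb'))
im=cv2.imread(f'pics/{n}.png'); 
u=proj(W,[.5557,-.249,.108])[0];print('expected',u)
crop(im,int(u[0])-45,int(u[1])-40,int(u[0])+45,int(u[1])+40,7,n+'c')
G=cv2.cvtColor(cv2.resize(im,None,fx=8,fy=8,interpolation=cv2.INTER_CUBIC),cv2.COLOR_BGR2GRAY)
v=np.median(G[int(u[1]*8)-30:int(u[1]*8)+30,int(u[0]*8)-30:int(u[0]*8)+30]);print('level',v)
m=((G>v-14)&(G<v+25)).astype(np.uint8); m=cv2.morphologyEx(m,cv2.MORPH_OPEN,np.ones((35,35)))
k,l=cv2.connectedComponents(m);c=(l==l[int(u[1]*8),int(u[0]*8)]).astype(np.uint8)
h=cv2.convexHull(max(cv2.findContours(c,0,2)[0],key=cv2.contourArea))
a=cv2.approxPolyDP(h,.035*cv2.arcLength(h,True),True); a=(a[:,0]-3.5)/8
P=np.array([plane(W,q,.108) for q in a]); hp=np.array([plane(W,(q-3.5)/8,.108)[:2] for q in h[:,0]],np.float32)
mm=cv2.moments(hp*1000);C=np.array([mm['m10'],mm['m01']])/mm['m00']/1000
print(C,a.tolist(),mm['m00'],'expect',np.sqrt(3)/2*19**2)
print([np.degrees(np.arctan2(*v[1::-1])).round(1)%60 for v in P[:,:2]-C],np.linalg.norm(P[:,:2]-C,axis=1))
e=P-np.roll(P,1,0);print([(np.degrees(np.arctan2(*v[1::-1])).round(1)%60,np.linalg.norm(v).round(4)) for v in e])
E
python3 - <<'E'
from h import *
im=wpic('w7')
E
python3 nut.py w7
```

```text
clock: 7.9
tool_pos: [0.5365, -0.259, 0.1289]
tool_rot: [0.981, 0.194, 0.006, 0.002]
force: [0.2, -0.7, -0.8]
width: 0.804
tcp [ 0.5365 -0.259   0.1289] moved mm [ 0.16 -0.15  0.29] qd 0.0128
expected [312.9531 197.8373]
level 97.0
[ 0.5583 -0.2471] [[298.4375, 178.9375], [316.5625, 178.3125], [327.5625, 192.4375], [323.1875, 209.6875], [295.4375, 197.1875]] 320.32593122683465 expect 312.63517076618234
[np.float64(4.5), np.float64(4.5), np.float64(54.8), np.float64(56.3), np.float64(6.799999999999997)] [0.0125 0.0102 0.0102 0.0134 0.0108]
[(np.float64(12.5), np.float64(0.0122)), (np.float64(54.3), np.float64(0.0115)), (np.float64(59.900000000000006), np.float64(0.0116)), (np.float64(9.099999999999994), np.float64(0.0119)), (np.float64(27.200000000000003), np.float64(0.0198))]
```

View pics/w7c.png

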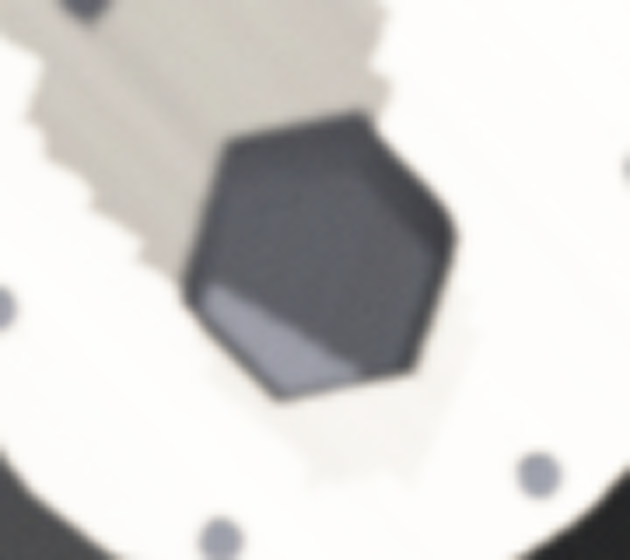

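Nut edges lie at about 4.5° mod 60, which matches the cell's yaw, and the flange centre is (0.5555, -0.249). On to the nearer socket.

```bash
python3 -c "
from h import *
print(plan([.491,.187,.22],-45))"
```

```text
{'pos': array([ 0.5367, -0.2591,  0.1291]), 'yawy': np.float64(-67.63), 'slide': array([ 128.6, -429.3,  -92.4]), 'tilt': np.float64(0.74), 'turn': array([  0.51,  -0.55, -22.63]), 'j6': np.float64(0.69)}
```

```bash
python3 -m jog '[{"turn":[0.5,-0.5,0],"slide":[0,0,-45],"hand":0.3},{"turn":[0.5,-0.5,0],"slide":[3,-20,-85],"hand":0.3},{"turn":[0.5,-0.5,-5],"slide":[15,-60,-95],"hand":0.3},{"turn":[0.5,-0.5,-10],"slide":[129,-429,-95],"hand":0.3},{"turn":[0.5,-0.5,-15],"slide":[129,-429,-95],"hand":0.3},{"turn":[0.5,-0.5,-22.6],"slide":[129,-429,-95],"hand":0.3},{"turn":[0.5,-0.5,-22.6],"slide":[129,-429,-95],"hand":0.3},{"turn":[0.5,-0.5,-22.6],"slide":[129,-429,-95],"hand":0.3},{"turn":[0.5,-0.5,-22.6],"slide":[129,-429,-95],"hand":0.3},{"turn":[0.5,-0.5,-22.6],"slide":[129,-429,-95],"hand":0.3}]'
python3 -c "
from h import *
print(plan([.491,.187,.22],-45))"
```

```text
clock: 8.95
tool_pos: [0.4949, 0.1533, 0.2247]
tool_rot: [0.924, 0.383, 0.002, 0.0]
force: [1.2, -0.8, 1.0]
width: 0.7
{'pos': array([0.4949, 0.1533, 0.2247]), 'yawy': np.float64(-45.0), 'slide': array([ 21. , -26.6,   4.7]), 'tilt': np.float64(0.22), 'turn': array([ 0.1 , -0.19, -0.  ]), 'j6': np.float64(1.04)}
```

```bash
python3 -m jog '[{"turn":[0,0,0],"slide":[10,-13,10],"hand":0.3},{"turn":[0,0,0],"slide":[21,-27,25],"hand":0.3},{"turn":[0,0,0],"slide":[21,-27,35],"hand":0.3},{"turn":[0,0,0],"slide":[21,-27,35],"hand":0.3},{"turn":[0,0,0],"slide":[21,-27,35],"hand":0.3},{"turn":[0,0,0],"slide":[21,-27,35],"hand":0.3}]'
python3 - <<'E'
from h import *
im=wpic('w8')
E
```

```text
clock: 9.55
tool_pos: [0.4915, 0.1868, 0.1906]
tool_rot: [0.924, 0.382, 0.002, 0.0]
force: [0.3, 0.3, -0.3]
width: 0.701
tcp [0.4915 0.1868 0.1906] moved mm [-0.03  0.01 -0.08] qd 0.0033
```

View pics/w8.png

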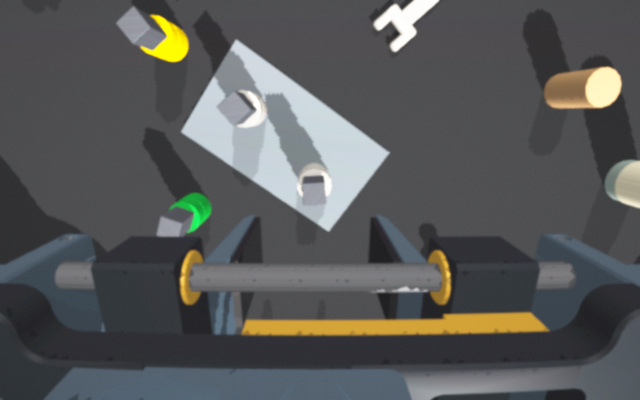

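Run:
```python
from h import *
im=cv2.imread('pics/w8.png'); a=cv2.resize(im[150:220,280:350],None,fx=5.7,fy=5.7,interpolation=2);b=cv2.resize(im[75:145,205:275],None,fx=5.7,fy=5.7,interpolation=2)
cv2.imwrite('pics/w8c.png',np.hstack([a,b])); print(a.shape)
```

```text
(399, 399, 3)
```

View pics/w8c.png

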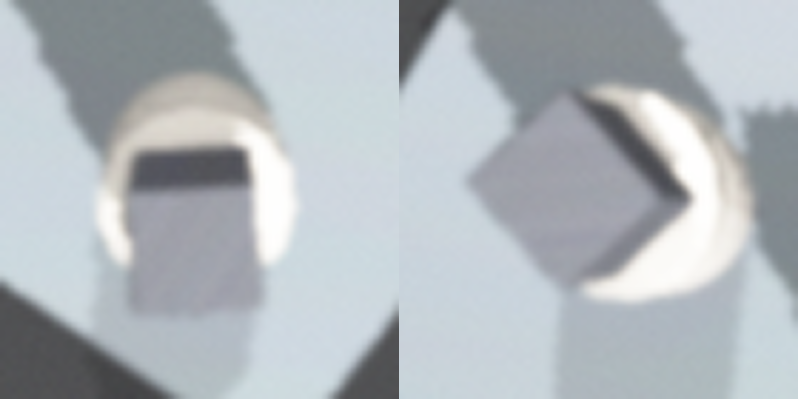

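Run:
```python
from h import *
np.set_printoptions(precision=4,suppress=True)
W,p,M=pickle.load(open('pics/w8.pkl','rb'))
for nm,off,q in [('A',(280,150),[(133,190),(252,185),(264,309),(129,314)]),('B',(205,75),[(170,90),(259,195),(167,288),(67,182)])]:
    P=np.array([plane(W,np.array(x)/5.7+off,.079) for x in q]);e=np.roll(P,-1,0)-P
    print(nm,P.mean(0),np.linalg.norm(e,axis=1),[np.degrees(np.arctan2(*v[1::-1])).round(1)%90 for v in e])
```

```text
A [0.4914 0.1885 0.079 ] [0.0196 0.0213 0.0226 0.0212] [np.float64(47.4), np.float64(50.80000000000001), np.float64(47.099999999999994), np.float64(42.6)]
B [0.4968 0.2939 0.079 ] [0.0204 0.0207 0.0219 0.0217] [np.float64(84.5), np.float64(87.69999999999999), np.float64(87.0), np.float64(83.7)]
```

Run:
```python
from h import *
print(plan([.491,.188,.048],-43))
```

```text
{'pos': array([0.4915, 0.1868, 0.1905]), 'yawy': np.float64(-45.06), 'slide': array([-1.000e-01, -1.500e+00,  1.425e+02]), 'tilt': np.float64(0.29), 'turn': array([ 0.14, -0.25, -2.06]), 'j6': np.float64(1.11)}
```

```bash
python3 -m jog '[{"turn":[0,0,-2],"slide":[0,-1.5,40],"hand":0.3},{"turn":[0,-0.2,-2],"slide":[0,-1.5,80],"hand":0.3},{"turn":[0,-0.2,-2],"slide":[0,-1.5,115],"hand":0.3},{"turn":[0,-0.2,-2],"slide":[0,-1.5,135],"hand":0.3},{"turn":[0,-0.2,-2],"slide":[0,-1.5,142],"hand":0.3},{"turn":[0,-0.2,-2],"slide":[0,-1.5,142],"hand":0.5},{"turn":[0,-0.2,-2],"slide":[0,-1.5,142],"hand":1},{"turn":[0,-0.2,-2],"slide":[0,-1.5,142],"hand":1},{"turn":[0,-0.2,-2],"slide":[0,-1.5,142],"hand":1},{"turn":[0,-0.2,-2],"slide":[0,-1.5,142],"hand":1}]'
python3 -m jog '[{"turn":[0,0,0],"slide":[0,0,0],"hand":1},{"turn":[0,0,0],"slide":[0,0,0],"hand":1},{"turn":[0,0,0],"slide":[0,0,0],"hand":0.8},{"turn":[0,0,0],"slide":[0,0,0],"hand":0.5},{"turn":[0,0,0],"slide":[0,0,0],"hand":0.3},{"turn":[0,0,0],"slide":[0,0,0],"hand":0.3},{"turn":[0,0,0],"slide":[0,0,0],"hand":0.3}]'
```

```text
clock: 10.6
tool_pos: [0.4914, 0.1882, 0.0492]
tool_rot: [0.917, 0.398, 0.001, 0.001]
force: [-0.0, 0.1, -1.0]
width: 0.294
clock: 11.3
tool_pos: [0.4914, 0.1882, 0.0492]
tool_rot: [0.917, 0.398, 0.001, 0.001]
force: [0.2, 0.1, -0.7]
width: 0.559
```

```bash
python3 -m jog '[{"turn":[0,0,-8.5],"slide":[0,0,0],"hand":0.35},{"turn":[0,0,-17],"slide":[0,0,0],"hand":0.35},{"turn":[0,0,-25.5],"slide":[0,0,0],"hand":0.35},{"turn":[0,0,-34],"slide":[0,0,0],"hand":0.35},{"turn":[0,0,-42.5],"slide":[0,0,0],"hand":0.35},{"turn":[0,0,-51],"slide":[0,0,0],"hand":0.35},{"turn":[0,0,-59.5],"slide":[0,0,0],"hand":0.35},{"turn":[0,0,-68],"slide":[0,0,0],"hand":0.35},{"turn":[0,0,-76.5],"slide":[0,0,0],"hand":0.35},{"turn":[0,0,-85],"slide":[0,0,0],"hand":0.35}]'
python3 -c "
from h import *
print(plan([.4914,.1882,.048],47))"
```

```text
clock: 12.3
tool_pos: [0.4914, 0.1882, 0.0492]
tool_rot: [0.404, 0.915, 0.0, 0.002]
force: [0.2, -0.4, 0.5]
width: 0.65
{'pos': array([0.4914, 0.1882, 0.0492]), 'yawy': np.float64(42.29), 'slide': array([ 0. , -0. ,  1.2]), 'tilt': np.float64(0.2), 'turn': array([ 0.11,  0.17, -4.71]), 'j6': np.float64(-0.41)}
```

```bash
python3 -m jog '[{"turn":[0,0,-4.7],"slide":[0,0,0],"hand":0.35},{"turn":[0.1,0.2,-4.7],"slide":[0,0,0],"hand":0.35},{"turn":[0.1,0.2,-4.7],"slide":[0,0,0],"hand":0.6},{"turn":[0.1,0.2,-4.7],"slide":[0,0,0],"hand":1},{"turn":[0.1,0.2,-4.7],"slide":[0,0,0],"hand":1},{"turn":[0.1,0.2,-4.7],"slide":[0,0,0],"hand":1},{"turn":[0.1,0.2,-4.7],"slide":[0,0,0],"hand":1},{"turn":[0.1,0.2,-4.7],"slide":[0,0,0],"hand":1}]'
python3 -m jog '[{"turn":[0,0,0],"slide":[0,0,0],"hand":1},{"turn":[0,0,0],"slide":[0,0,-30],"hand":1},{"turn":[0,0,0],"slide":[0,0,-75],"hand":1},{"turn":[0,0,0],"slide":[0,0,-120],"hand":1},{"turn":[0,0,0],"slide":[0,0,-150],"hand":1},{"turn":[0,0,0],"slide":[0,0,-150],"hand":1},{"turn":[0,0,0],"slide":[0,0,-150],"hand":1}]'
python3 -c "
from h import *
for a in (-25.3,34.7,94.7,4.7,64.7): print(plan([.5557,-.249,.21],a))"
```

```text
clock: 13.1
tool_pos: [0.4914, 0.1882, 0.0491]
tool_rot: [0.367, 0.93, 0.0, -0.0]
force: [0.3, 0.4, -0.1]
width: 0.236
clock: 13.8
tool_pos: [0.4913, 0.1881, 0.1991]
tool_rot: [0.367, 0.93, 0.0, 0.0]
force: [-0.0, 0.6, -2.7]
width: 0.238
{'pos': array([0.4913, 0.1881, 0.1991]), 'yawy': np.float64(46.97), 'slide': array([-345.3, -275.6,  -11.2]), 'tilt': np.float64(0.04), 'turn': array([ 3.000e-02, -4.000e-02,  7.227e+01]), 'j6': np.float64(-0.5)}
{'pos': array([0.4913, 0.1881, 0.1991]), 'yawy': np.float64(46.97), 'slide': array([-345.3, -275.6,  -11.2]), 'tilt': np.float64(0.04), 'turn': array([ 0.04, -0.02, 12.27]), 'j6': np.float64(-0.5)}
{'pos': array([0.4913, 0.1881, 0.1991]), 'yawy': np.float64(46.97), 'slide': array([-345.3, -275.6,  -11.2]), 'tilt': np.float64(0.04), 'turn': array([  0.05,   0.  , -47.73]), 'j6': np.float64(-0.5)}
{'pos': array([0.4913, 0.1881, 0.1991]), 'yawy': np.float64(46.97), 'slide': array([-345.3, -275.6,  -11.2]), 'tilt': np.float64(0.04), 'turn': array([ 3.000e-02, -3.000e-02,  4.227e+01]), 'j6': np.float64(-0.5)}
{'pos': array([0.4913, 0.1881, 0.1991]), 'yawy': np.float64(46.97), 'slide': array([-345.3, -275.6,  -11.2]), 'tilt': np.float64(0.04), 'turn': array([ 4.000e-02, -1.000e-02, -1.773e+01]), 'j6': np.float64(-0.5)}
```

Socket A is gripped, centred in both axes. I carry it to the nut at jaw yaw 34.7°.

```bash
python3 -m jog '[{"turn":[0,0,2],"slide":[-35,-28,-5],"hand":1},{"turn":[0,0,6],"slide":[-72,-57,-5],"hand":1},{"turn":[0,0,12.3],"slide":[-345.3,-275.6,-5],"hand":1},{"turn":[0,0,12.3],"slide":[-345.3,-275.6,-5],"hand":1},{"turn":[0,0,12.3],"slide":[-345.3,-275.6,-5],"hand":1},{"turn":[0,0,12.3],"slide":[-345.3,-275.6,-5],"hand":1},{"turn":[0,0,12.3],"slide":[-345.3,-275.6,-5],"hand":1},{"turn":[0,0,12.3],"slide":[-345.3,-275.6,-5],"hand":1},{"turn":[0,0,12.3],"slide":[-345.3,-275.6,-5],"hand":1},{"turn":[0,0,12.3],"slide":[-345.3,-275.6,-5],"hand":1}]'
python3 -c "
from h import *
print(plan([.5557,-.249,.165],34.7))"
```

```text
clock: 14.8
tool_pos: [0.5554, -0.2535, 0.2016]
tool_rot: [0.466, 0.885, 0.0, -0.001]
force: [-0.0, 1.5, -2.6]
width: 0.239
{'pos': array([ 0.5554, -0.2535,  0.2016]), 'yawy': np.float64(34.46), 'slide': array([ 3.4,  2.8, 36.6]), 'tilt': np.float64(0.1), 'turn': array([-0.04, -0.09, -0.24]), 'j6': np.float64(-1.07)}
```

```bash
python3 -m jog '[{"turn":[0,0,0],"slide":[3,3,10],"hand":1},{"turn":[0,0,0],"slide":[3.4,2.8,25],"hand":1},{"turn":[0,0,0],"slide":[3.4,2.8,32],"hand":1},{"turn":[0,0,0],"slide":[3.4,2.8,32],"hand":1},{"turn":[0,0,0],"slide":[3.4,2.8,32],"hand":1}]'
python3 - <<'E'
from h import *
print(plan([.5557,-.249,.165],34.7)); wpic('w9')
E
```

```text
clock: 15.3
tool_pos: [0.5557, -0.2484, 0.1694]
tool_rot: [0.465, 0.885, 0.0, -0.001]
force: [-0.0, 0.4, -1.6]
width: 0.237
{'pos': array([ 0.5557, -0.2484,  0.1694]), 'yawy': np.float64(34.52), 'slide': array([-0.5, -0.4,  4.4]), 'tilt': np.float64(0.13), 'turn': array([-0.06, -0.12, -0.18]), 'j6': np.float64(-1.06)}
tcp [ 0.5557 -0.2484  0.1694] moved mm [ 0.25 -0.27  0.49] qd 0.0116
```

View pics/w9.png

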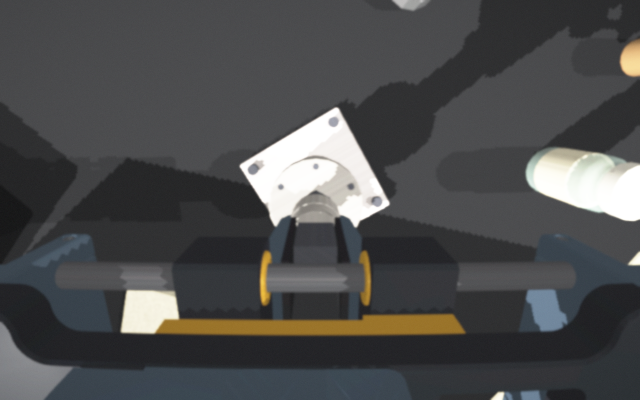

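```bash
python3 -m jog '[{"turn":[0,0,0],"slide":[-0.3,-0.4,8],"hand":1},{"turn":[0,0,0],"slide":[-0.3,-0.4,14],"hand":1},{"turn":[0,0,0],"slide":[-0.3,-0.4,17],"hand":1},{"turn":[0,0,0],"slide":[-0.3,-0.4,19],"hand":1},{"turn":[0,0,0],"slide":[-0.3,-0.4,19],"hand":1}]'
```

```text
clock: 15.85
tool_pos: [0.5567, -0.2494, 0.1521]
tool_rot: [0.466, 0.885, 0.0, 0.0]
force: [-0.8, 3.3, 12.7]
width: 0.237
```

```bash
python3 -m jog '[{"turn":[0,0,0],"slide":[0.3,0.8,-6],"hand":1},{"turn":[0,0,8],"slide":[0.3,0.8,-6],"hand":1},{"turn":[0,0,16],"slide":[0.3,0.8,-6],"hand":1},{"turn":[0,0,24],"slide":[0.3,0.8,-6],"hand":1},{"turn":[0,0,30],"slide":[0.3,0.8,-6],"hand":1},{"turn":[0,0,30],"slide":[0.3,0.8,-6],"hand":1}]'
python3 -c "
from h import *
print(plan([.5557,-.249,.151],4.7))"
```

```text
clock: 16.45
tool_pos: [0.5572, -0.2486, 0.1581]
tool_rot: [0.679, 0.734, 0.0, -0.0]
force: [-0.5, -0.1, -2.0]
width: 0.242
{'pos': array([ 0.5572, -0.2486,  0.1581]), 'yawy': np.float64(4.4), 'slide': array([-0.2, -1.5,  7.1]), 'tilt': np.float64(0.02), 'turn': array([ 0.01, -0.02, -0.3 ]), 'j6': np.float64(-0.54)}
```

```bash
python3 -m jog '[{"turn":[0,0,0],"slide":[-0.2,-1.5,0],"hand":1},{"turn":[0,0,0],"slide":[-0.2,-1.5,3],"hand":1},{"turn":[0,0,0],"slide":[-0.2,-1.5,5],"hand":1},{"turn":[0,0,0],"slide":[-0.2,-1.5,7],"hand":1},{"turn":[0,0,0],"slide":[-0.2,-1.5,8],"hand":1},{"turn":[0,0,0],"slide":[-0.2,-1.5,8],"hand":1}]'
```

```text
clock: 17.05
tool_pos: [0.5564, -0.2497, 0.1526]
tool_rot: [0.679, 0.734, 0.0, 0.001]
force: [-12.1, 2.3, 32.5]
width: 0.241
```

Both orientations jam at the nut's top, with the rim only about 2 mm below it (13 N, then 32 N). Even a rotated 26 mm opening would go deeper, so A looks like the 20 mm one. I set A on the bench between the cap and the mat.

```bash
python3 -m jog '[{"turn":[0,0,0],"slide":[0,0,-20],"hand":1},{"turn":[0,0,0],"slide":[0,0,-45],"hand":1},{"turn":[0,0,0],"slide":[0,0,-50],"hand":1},{"turn":[0,0,0],"slide":[0,0,-50],"hand":1}]'
python3 -c "
from h import *
print(plan([.5,.072,.12],4.7))"
```

```text
clock: 17.45
tool_pos: [0.5566, -0.2498, 0.2029]
tool_rot: [0.679, 0.734, 0.0, 0.001]
force: [-0.6, -0.7, -2.3]
width: 0.24
{'pos': array([ 0.5566, -0.2498,  0.2029]), 'yawy': np.float64(4.52), 'slide': array([325.4, -31.2,  82.3]), 'tilt': np.float64(0.14), 'turn': array([ 0.12,  0.08, -0.18]), 'j6': np.float64(-0.54)}
```

```bash
python3 -m jog '[{"turn":[0,0,0],"slide":[35,-3,0],"hand":1},{"turn":[0,0,0],"slide":[80,-8,0],"hand":1},{"turn":[0,0,0],"slide":[125,-12,0],"hand":1},{"turn":[0,0,0],"slide":[170,-17,0],"hand":1},{"turn":[0,0,0],"slide":[215,-21,0],"hand":1},{"turn":[0,0,0],"slide":[260,-26,15],"hand":1},{"turn":[0,0,0],"slide":[300,-29,45],"hand":1},{"turn":[0,0,0],"slide":[325,-31,85],"hand":1},{"turn":[0,0,0],"slide":[325,-31,110],"hand":1},{"turn":[0,0,0],"slide":[325,-31,110],"hand":1}]'
python3 -m jog '[{"turn":[0,0,0],"slide":[0,0,0],"hand":1},{"turn":[0,0,0],"slide":[0,0,0],"hand":1}]'
python3 -c "
from h import *
im=pic('scene','s2'); crop(im,120,130,460,300,2.3,'s2c')
print(plan([.5,.072,.0465],4.7))"
```

```text
clock: 18.45
tool_pos: [0.497, 0.072, 0.0883]
tool_rot: [0.678, 0.735, -0.002, -0.001]
force: [0.0, -0.6, -2.0]
width: 0.238
clock: 18.65
tool_pos: [0.4972, 0.0716, 0.0888]
tool_rot: [0.678, 0.735, -0.002, -0.001]
force: [-0.6, 0.1, -2.3]
width: 0.238
{'pos': array([0.4976, 0.0716, 0.0892]), 'yawy': np.float64(4.59), 'slide': array([ 0.3,  2.6, 42.7]), 'tilt': np.float64(0.25), 'turn': array([-0.23,  0.09, -0.11]), 'j6': np.float64(0.02)}
```

View pics/s2c.png

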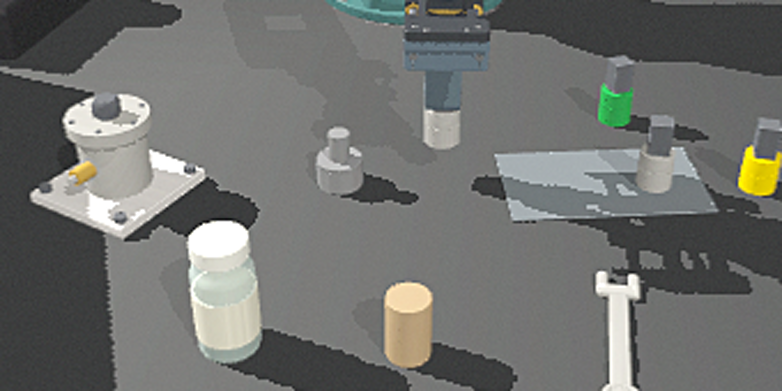

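The socket hangs upright in the gripper between the cap and the mat. I lower it gently.

```bash
python3 -m jog '[{"turn":[0,0,0],"slide":[0,0,20],"hand":1},{"turn":[0,0,0],"slide":[0,0,32],"hand":1},{"turn":[0,0,0],"slide":[0,0,38],"hand":1},{"turn":[-0.2,0,0],"slide":[0,0,41],"hand":1},{"turn":[-0.2,0,0],"slide":[0,0,43],"hand":1},{"turn":[-0.2,0,0],"slide":[0,0,43.5],"hand":1},{"turn":[-0.2,0,0],"slide":[0,0,43.5],"hand":1}]'
```

```text
clock: 19.4
tool_pos: [0.4976, 0.0715, 0.046]
tool_rot: [0.678, 0.735, -0.001, 0.001]
force: [-0.1, 0.3, -1.7]
width: 0.24
```

```bash
python3 -m jog '[{"turn":[0,0,0],"slide":[0,0,0.7],"hand":1},{"turn":[0,0,0],"slide":[0,0,1.2],"hand":1},{"turn":[0,0,0],"slide":[0,0,1.2],"hand":1}]'
```

```text
clock: 19.7
tool_pos: [0.4978, 0.0716, 0.0458]
tool_rot: [0.678, 0.735, -0.001, 0.0]
force: [-7.8, 0.5, 19.7]
width: 0.237
```

```bash
python3 -m jog '[{"turn":[0,0,0],"slide":[0,0,-0.5],"hand":1},{"turn":[0,0,0],"slide":[0,0,-0.5],"hand":0.7},{"turn":[0,0,0],"slide":[0,0,-0.5],"hand":0.5},{"turn":[0,0,0],"slide":[0,0,-0.5],"hand":0.3},{"turn":[0,0,0],"slide":[0,0,-0.5],"hand":0.3},{"turn":[0,0,0],"slide":[0,0,-0.5],"hand":0.3},{"turn":[0,0,0],"slide":[0,0,-40],"hand":0.3},{"turn":[0,0,0],"slide":[0,0,-85],"hand":0.3},{"turn":[0,0,0],"slide":[0,0,-120],"hand":0.3},{"turn":[0,0,0],"slide":[0,0,-120],"hand":0.3}]'
python3 -c "
from h import *
print(plan([.497,.293,.165],-4))"
```

```text
clock: 20.7
tool_pos: [0.5004, 0.0721, 0.1704]
tool_rot: [0.678, 0.735, 0.002, 0.003]
force: [0.5, 0.2, 0.1]
width: 0.703
{'pos': array([0.5004, 0.0721, 0.1704]), 'yawy': np.float64(4.6), 'slide': array([220.5,  14.3,   5.1]), 'tilt': np.float64(0.4), 'turn': array([0.4 , 0.05, 8.6 ]), 'j6': np.float64(0.02)}
```

```bash
python3 -m jog '[{"turn":[0.4,0,2],"slide":[40,3,0],"hand":0.3},{"turn":[0.4,0,4],"slide":[85,6,0],"hand":0.3},{"turn":[0.4,0,8],"slide":[130,9,0],"hand":0.3},{"turn":[0.4,0,8.6],"slide":[175,12,0],"hand":0.3},{"turn":[0.4,0,8.6],"slide":[205,14,0],"hand":0.3},{"turn":[0.4,0,8.6],"slide":[220.5,14.3,0],"hand":0.3},{"turn":[0.4,0,8.6],"slide":[220.5,14.3,0],"hand":0.3},{"turn":[0.4,0,8.6],"slide":[220.5,14.3,0],"hand":0.3},{"turn":[0.4,0,8.6],"slide":[220.5,14.3,0],"hand":0.3},{"turn":[0.4,0,8.6],"slide":[220.5,14.3,0],"hand":0.3}]'
python3 - <<'E'
from h import *
im=wpic('w10'); crop(im,255,130,375,250,4.5,'w10c'); pic('scene','s3')
E
```

```text
clock: 21.7
tool_pos: [0.4971, 0.2919, 0.1701]
tool_rot: [0.732, 0.681, -0.0, 0.0]
force: [-0.6, 0.3, -0.2]
width: 0.699
tcp [0.4971 0.2919 0.1701] moved mm [0.06 0.18 0.08] qd 0.0049
```

View pics/w10c.png

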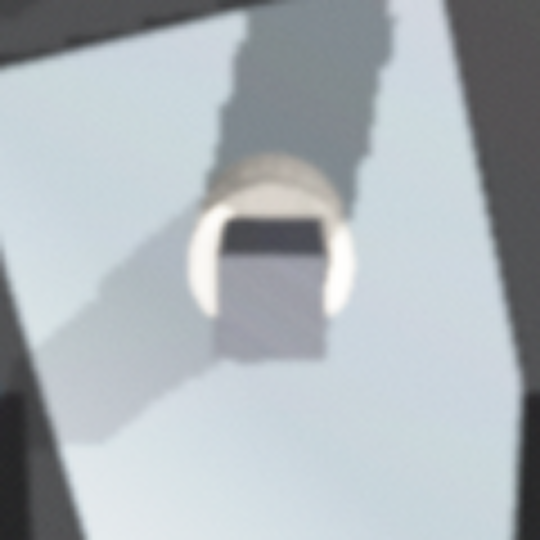

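View pics/s3.png

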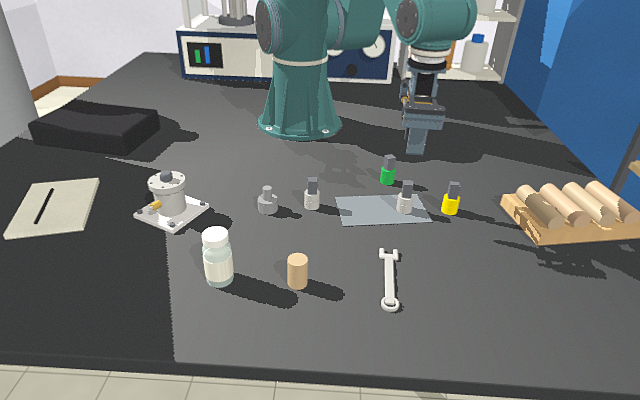

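A stands upright at (312,195). Seen from the wrist, B's adapter is square to the jaws, centred at crop (271,305).

Run:
```python
from h import *
W,p,M=pickle.load(open('pics/w10.pkl','rb'))
P=np.array([plane(W,np.array(x)/4.5+[255,130],.079) for x in [(217,254),(326,254),(327,357),(215,358)]]);print(P.mean(0),np.linalg.norm(np.roll(P,1,0)-P,axis=1))
print(plan([*P.mean(0)[:2],.049],-4))
```

```text
[0.49713816 0.29444254 0.079     ] [0.02110186 0.02108974 0.02089123 0.02211796]
{'pos': array([0.4971, 0.2923, 0.1702]), 'yawy': np.float64(-4.06), 'slide': array([  2.2,  -0.2, 121.2]), 'tilt': np.float64(0.05), 'turn': array([ 0.  ,  0.05, -0.06]), 'j6': np.float64(0.56)}
```

```bash
python3 -m jog '[{"turn":[0,0,0],"slide":[1,0,40],"hand":0.3},{"turn":[0,0,0],"slide":[2,0,80],"hand":0.35},{"turn":[0,0,0],"slide":[2,0,105],"hand":0.35},{"turn":[0,0,0],"slide":[2,0,119],"hand":0.35},{"turn":[0,0,0],"slide":[2,0,121],"hand":0.4},{"turn":[0,0,0],"slide":[2,0,121],"hand":1},{"turn":[0,0,0],"slide":[2,0,121],"hand":1},{"turn":[0,0,0],"slide":[2,0,121],"hand":1},{"turn":[0,0,0],"slide":[2,0,121],"hand":1},{"turn":[0,0,0],"slide":[2,0,121],"hand":1}]'
python3 -m jog '[{"turn":[0,0,0],"slide":[0,0,0],"hand":1},{"turn":[0,0,0],"slide":[0,0,0],"hand":0.6},{"turn":[0,0,0],"slide":[0,0,0],"hand":0.4},{"turn":[0,0,0],"slide":[0,0,0],"hand":0.35},{"turn":[0,0,0],"slide":[0,0,0],"hand":0.35},{"turn":[0,0,-8.5],"slide":[0,0,0],"hand":0.35},{"turn":[0,0,-17],"slide":[0,0,0],"hand":0.35},{"turn":[0,0,-25.5],"slide":[0,0,0],"hand":0.35},{"turn":[0,0,-34],"slide":[0,0,0],"hand":0.35},{"turn":[0,0,-42.5],"slide":[0,0,0],"hand":0.35}]'
python3 -c "
from h import *
print(plan([.4971,.2943,.049],86))"
```

```text
clock: 22.8
tool_pos: [0.4976, 0.2944, 0.0498]
tool_rot: [0.732, 0.682, 0.0, 0.0]
force: [-2.0, -0.7, 6.0]
width: 0.237
clock: 23.8
tool_pos: [0.4976, 0.2944, 0.0498]
tool_rot: [0.432, 0.902, -0.0, 0.0]
force: [1.0, -0.8, -0.9]
width: 0.649
{'pos': array([0.4976, 0.2944, 0.0498]), 'yawy': np.float64(38.79), 'slide': array([ 0.3, -0.4,  0.8]), 'tilt': np.float64(0.05), 'turn': array([  0.  ,   0.05, -47.21]), 'j6': np.float64(-0.18)}
```

```bash
python3 -m jog '[{"turn":[0,0,-8.5],"slide":[0,0,0],"hand":0.35},{"turn":[0,0,-17],"slide":[0,0,0],"hand":0.35},{"turn":[0,0,-25.5],"slide":[0,0,0],"hand":0.35},{"turn":[0,0,-34],"slide":[0,0,0],"hand":0.35},{"turn":[0,0,-42.5],"slide":[0,0,0],"hand":0.35},{"turn":[0,0,-47.2],"slide":[0,0,0],"hand":0.35},{"turn":[0,0,-47.2],"slide":[0,0,0],"hand":0.5},{"turn":[0,0,-47.2],"slide":[0,0,0],"hand":1},{"turn":[0,0,-47.2],"slide":[0,0,0],"hand":1},{"turn":[0,0,-47.2],"slide":[0,0,0],"hand":1}]'
python3 -m jog '[{"turn":[0,0,0],"slide":[0,0,0],"hand":1},{"turn":[0,0,0],"slide":[0,0,0],"hand":1},{"turn":[0,0,0],"slide":[0,0,0],"hand":1},{"turn":[0,0,0],"slide":[0,0,-30],"hand":1},{"turn":[0,0,0],"slide":[0,0,-75],"hand":1},{"turn":[0,0,0],"slide":[0,0,-120],"hand":1},{"turn":[0,0,0],"slide":[0,0,-155],"hand":1},{"turn":[0,0,0],"slide":[0,0,-155],"hand":1},{"turn":[0,0,0],"slide":[0,0,-155],"hand":1}]'
python3 -c "
from h import *
for a in (94.7,64.7): print(plan([.5557,-.249,.205],a))"
```

```text
clock: 24.8
tool_pos: [0.4976, 0.2944, 0.0498]
tool_rot: [0.036, 0.999, -0.0, 0.0]
force: [0.3, -0.0, -0.2]
width: 0.33
clock: 25.7
tool_pos: [0.4974, 0.2944, 0.2049]
tool_rot: [0.036, 0.999, 0.0, 0.001]
force: [-0.4, 0.0, -2.9]
width: 0.24
{'pos': array([0.4974, 0.2944, 0.2049]), 'yawy': np.float64(85.91), 'slide': array([ -96.9, -537.9,    0. ]), 'tilt': np.float64(0.09), 'turn': array([-0.  ,  0.09, -8.79]), 'j6': np.float64(-1.0)}
{'pos': array([0.4974, 0.2944, 0.2049]), 'yawy': np.float64(85.91), 'slide': array([ -96.9, -537.9,    0. ]), 'tilt': np.float64(0.09), 'turn': array([2.000e-02, 8.000e-02, 2.121e+01]), 'j6': np.float64(-1.0)}
```

```bash
python3 -m jog '[{"turn":[0,0,-1],"slide":[-6,-35,0],"hand":1},{"turn":[0,0,-3],"slide":[-14,-78,0],"hand":1},{"turn":[0,0,-5],"slide":[-22,-122,0],"hand":1},{"turn":[0,0,-7],"slide":[-30,-166,0],"hand":1},{"turn":[0,0,-8.8],"slide":[-38,-210,0],"hand":1},{"turn":[0,0,-8.8],"slide":[-46,-255,0],"hand":1},{"turn":[0,0,-8.8],"slide":[-54,-300,0],"hand":1},{"turn":[0,0,-8.8],"slide":[-62,-344,0],"hand":1},{"turn":[0,0,-8.8],"slide":[-70,-388,0],"hand":1},{"turn":[0,0,-8.8],"slide":[-78,-432,0],"hand":1}]'
python3 -c "
from h import *
print(plan([.5557,-.249,.205],94.7))"
```

```text
clock: 26.7
tool_pos: [0.5432, -0.1437, 0.2029]
tool_rot: [-0.041, 0.999, 0.001, -0.001]
force: [0.6, -0.1, -1.3]
width: 0.24
{'pos': array([ 0.5432, -0.1437,  0.2029]), 'yawy': np.float64(94.7), 'slide': array([  -3.8, -106. ,   -2.3]), 'tilt': np.float64(0.1), 'turn': array([ 0.06, -0.08, -0.  ]), 'j6': np.float64(-1.95)}
```

```bash
python3 -m jog '[{"turn":[0,0,0],"slide":[-1.5,-40,0],"hand":1},{"turn":[0,0,0],"slide":[-3,-75,0],"hand":1},{"turn":[0,0,0],"slide":[-3.8,-98,10],"hand":1},{"turn":[0,0,0],"slide":[-3.8,-106,25],"hand":1},{"turn":[0,0,0],"slide":[-3.8,-106,35],"hand":1},{"turn":[0,0,0],"slide":[-3.8,-106,35],"hand":1},{"turn":[0,0,0],"slide":[-3.8,-106,35],"hand":1},{"turn":[0,0,0],"slide":[-3.8,-106,35],"hand":1}]'
python3 -c "
from h import *
print(plan([.5557,-.249,.152],94.7))"
```

```text
clock: 27.5
tool_pos: [0.5559, -0.2482, 0.1682]
tool_rot: [-0.041, 0.999, 0.0, -0.0]
force: [0.4, -0.2, -2.1]
width: 0.24
{'pos': array([ 0.5559, -0.2482,  0.1682]), 'yawy': np.float64(94.76), 'slide': array([ 0.3, -0.8, 16.2]), 'tilt': np.float64(0.07), 'turn': array([ 0.05, -0.05,  0.06]), 'j6': np.float64(-2.11)}
```

```bash
python3 -m jog '[{"turn":[0,0,0],"slide":[0.3,-0.8,8],"hand":1},{"turn":[0,0,0],"slide":[0.3,-0.8,13],"hand":1},{"turn":[0,0,0],"slide":[0.3,-0.8,16],"hand":1},{"turn":[0,0,0],"slide":[0.3,-0.8,18],"hand":1},{"turn":[0,0,0],"slide":[0.3,-0.8,18],"hand":1}]'
```

```text
clock: 28.0
tool_pos: [0.556, -0.249, 0.1501]
tool_rot: [-0.041, 0.999, 0.0, -0.0]
force: [2.4, 0.9, -1.2]
width: 0.237
```

The rim is 4.7 mm below the nut top with no resistance, so B is going on. I continue gently.

```bash
python3 -m jog '[{"turn":[0,0,0],"slide":[0,0,2],"hand":1},{"turn":[0,0,0],"slide":[0,0,4],"hand":1},{"turn":[0,0,0],"slide":[0,0,5],"hand":1},{"turn":[0,0,0],"slide":[0,0,5],"hand":1}]'
```

```text
clock: 28.4
tool_pos: [0.5566, -0.249, 0.1463]
tool_rot: [-0.041, 0.999, 0.0, 0.0]
force: [-2.2, 4.1, 12.1]
width: 0.238
```

```bash
python3 -m jog '[{"turn":[0,0,0],"slide":[0.6,0.5,0],"hand":1},{"turn":[0,0,2],"slide":[0.6,0.5,1],"hand":1},{"turn":[0,0,2],"slide":[0.6,0.5,2],"hand":1}]'; python3 -m jog '[{"turn":[0,0,-2],"slide":[0,0,0],"hand":1},{"turn":[0,0,-4],"slide":[0,0,0],"hand":1},{"turn":[0,0,-4],"slide":[0,0,1],"hand":1}]'
```

```text
clock: 28.7
tool_pos: [0.5567, -0.2489, 0.1458]
tool_rot: [-0.023, 1.0, 0.0, 0.001]
force: [-5.4, 3.1, 25.3]
width: 0.242
clock: 29.0
tool_pos: [0.5568, -0.2489, 0.1457]
tool_rot: [-0.059, 0.998, 0.0, 0.001]
force: [-5.6, 4.7, 21.1]
width: 0.237
```

Run:
```python
from h import *
im=pic('scene','s4'); crop(im,125,120,215,215,6,'s4c'); im=pic('top','t4'); crop(im,400,150,480,230,6,'t4c')
```

```text
(no output)
```

View pics/s4c.png

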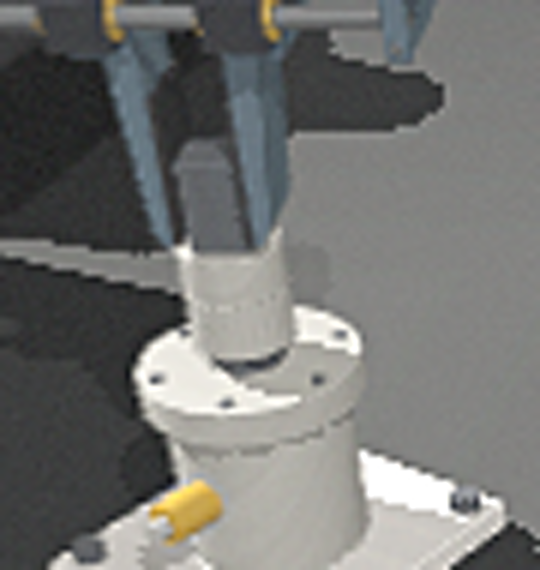

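View pics/t4c.png

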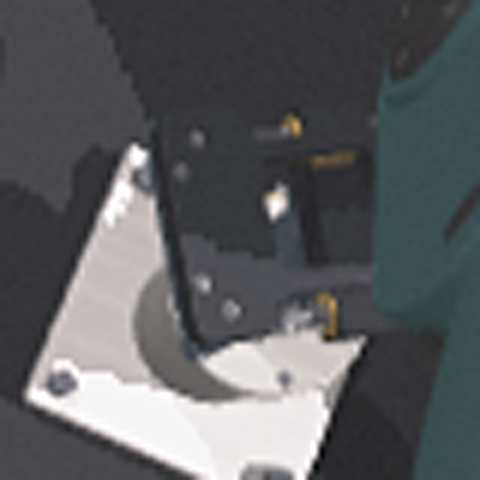

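Run:
```python
from h import *
np.set_printoptions(precision=1,suppress=True)
S=imaging.calibration('scene')
f=lambda P:(proj(S,P)-[125,120])*6
o,_=ray(S,(160,170)); c=np.array([.5557,-.249]); d=(o[:2]-c)/np.linalg.norm(o[:2]-c)
fl=c+d*.04
print('flange front z.09',f([[*fl,.09]]),'obs ~ (245,415)')
for z in (.09,.095,.099,.1035,.108): print(z,'rim front',f([[*(c+d*.018),z]]),'body top front',f([[*(c+d*.018),z+.04]]),'adapter top centre',f([[*c,z+.076]]))
p,R,s=tool();print('tcp',p,f([p]),s['force'])
```

```text
flange front z.09 [[255.2 407.8]] obs ~ (245,415)
0.09 rim front [[249.7 377.6]] body top front [[232.3 281.6]] adapter top centre [[211.8 169.3]]
0.095 rim front [[247.6 365.8]] body top front [[230.  269.3]] adapter top centre [[209.5 156.6]]
0.099 rim front [[245.9 356.4]] body top front [[228.2 259.4]] adapter top centre [[207.6 146.3]]
0.1035 rim front [[243.9 345.7]] body top front [[226.2 248.2]] adapter top centre [[205.5 134.8]]
0.108 rim front [[242.  334.9]] body top front [[224.1 237. ]] adapter top centre [[203.4 123.2]]
tcp [ 0.6 -0.2  0.1] [[220.3 221.4]] [-4.8  5.5 13.2]
```

```bash
python3 -m jog '[{"turn":[0,0,2],"slide":[0,0,-2],"hand":1},{"turn":[0,0,2],"slide":[1,0.8,-2],"hand":1},{"turn":[0,0,2],"slide":[1,0.8,-2],"hand":1},{"turn":[0,0,2],"slide":[1,0.8,-2],"hand":1}]';  python3 -m jog '[{"turn":[0,0,0],"slide":[0,0,2],"hand":1},{"turn":[0,0,0],"slide":[0,0,4],"hand":1},{"turn":[0,0,0],"slide":[0,0,4],"hand":1}]'
```

```text
clock: 29.5
tool_pos: [0.5558, -0.2486, 0.1472]
tool_rot: [-0.04, 0.999, -0.0, 0.001]
force: [4.6, -3.7, -9.8]
width: 0.241
clock: 29.8
tool_pos: [0.5565, -0.2489, 0.1445]
tool_rot: [-0.04, 0.999, -0.001, 0.002]
force: [-2.2, 2.4, 15.8]
width: 0.237
```

```bash
python3 -c "
from h import *
np.set_printoptions(precision=2,suppress=True)
p,R,s=tool();M=R.as_matrix();print(s['wrist_torque'],M.T@s['wrist_torque'],s['force'],M.T@s['force'])"
python3 -m jog '[{"turn":[0,0,-3],"slide":[0,0,1],"hand":1},{"turn":[0,0,-3],"slide":[0,0,1],"hand":1}]'; python3 -c "
from h import *
np.set_printoptions(precision=2,suppress=True)
p,R,s=tool();M=R.as_matrix();print(p,s['wrist_torque'],M.T@s['wrist_torque'],s['force'])"
python3 -m jog '[{"turn":[0,0,3],"slide":[0,0,1],"hand":1},{"turn":[0,0,6],"slide":[0,0,1],"hand":1},{"turn":[0,0,6],"slide":[0,0,1],"hand":1}]'; python3 -c "
from h import *
np.set_printoptions(precision=2,suppress=True)
p,R,s=tool();M=R.as_matrix();print(p,s['wrist_torque'],M.T@s['wrist_torque'],s['force'])"
```

```text
[ 0.78  0.37 -0.  ] [-0.81  0.31  0.01] [-2.22  2.37 15.82] [  1.97   2.52 -15.83]
clock: 30.0
tool_pos: [0.5566, -0.2489, 0.1443]
tool_rot: [-0.067, 0.998, -0.001, 0.002]
force: [-4.1, 3.3, 12.3]
width: 0.241
[ 0.56 -0.25  0.14] [1.02 0.72 0.21] [-1.11  0.58 -0.21] [-4.12  3.29 12.33]
clock: 30.3
tool_pos: [0.5565, -0.2489, 0.1439]
tool_rot: [-0.014, 1.0, -0.0, 0.001]
force: [-3.2, 2.2, 9.9]
width: 0.234
[ 0.56 -0.25  0.14] [0.8  0.62 0.02] [-0.82  0.6  -0.02] [-3.25  2.18  9.92]
```

```bash
python3 -m jog '[{"turn":[0,0,0],"slide":[1.2,0.8,0],"hand":1},{"turn":[0,0,0],"slide":[1.2,0.8,2],"hand":1},{"turn":[0,0,-2],"slide":[1.2,0.8,3],"hand":1},{"turn":[0,0,0],"slide":[1.2,0.8,3],"hand":1}]'; python3 -c "
from h import *
np.set_printoptions(precision=2,suppress=True)
p,R,s=tool();M=R.as_matrix();print(p*1000,s['wrist_torque'],M.T@s['wrist_torque'],s['force'])"
```

```text
clock: 30.7
tool_pos: [0.5567, -0.2489, 0.1432]
tool_rot: [-0.014, 1.0, -0.001, 0.003]
force: [-2.4, 2.6, 20.5]
width: 0.239
[ 556.7  -248.87  143.18] [0.76 0.34 0.39] [-0.77  0.31 -0.38] [-2.4   2.62 20.5 ]
```

```bash
python3 -m jog '[{"turn":[0,0,0],"slide":[2,0,3],"hand":1},{"turn":[0,0,0],"slide":[2,2,3],"hand":1},{"turn":[0,0,-3],"slide":[0,2,4],"hand":1},{"turn":[0,0,-3],"slide":[0,0,4],"hand":1}]'; python3 -c "
from h import *
np.set_printoptions(precision=2,suppress=True)
p,R,s=tool();M=R.as_matrix();print(p*1000,s['wrist_torque'],M.T@s['wrist_torque'],s['force'])"
```

```text
clock: 31.1
tool_pos: [0.5585, -0.2492, 0.1417]
tool_rot: [-0.041, 0.999, -0.002, 0.004]
force: [-0.6, 15.7, 26.8]
width: 0.238
[ 558.45 -249.16  141.74] [ 3.3   0.05 -0.07] [-3.3  -0.22  0.1 ] [-0.63 15.68 26.83]
```

```bash
python3 -m jog '[{"turn":[0,0,0],"slide":[0.5,1.5,0],"hand":1},{"turn":[0,0,0],"slide":[0.5,1.5,2],"hand":1},{"turn":[0,0,0],"slide":[0.5,1.5,3],"hand":1},{"turn":[0,0,0],"slide":[0.5,1.5,3],"hand":1}]'; python3 -c "
from h import *
np.set_printoptions(precision=2,suppress=True)
p,R,s=tool();M=R.as_matrix();print(M,p*1000,s['wrist_torque'],M.T@s['wrist_torque'],s['force'])"
```

```text
clock: 31.5
tool_pos: [0.5595, -0.2484, 0.1413]
tool_rot: [-0.041, 0.999, -0.002, 0.006]
force: [-4.3, 2.8, 29.6]
width: 0.24
[[-1.   -0.08  0.01]
 [-0.08  1.   -0.  ]
 [-0.01 -0.01 -1.  ]] [ 559.45 -248.43  141.28] [ 0.88  0.78 -0.11] [-0.94  0.7   0.12] [-4.31  2.83 29.55]
```

Run:
```python
from h import *
im=pic('scene','s5'); crop(im,125,120,215,215,6,'s5c'); im=wpic('w11'); crop(im,255,150,375,250,5,'w11c')
print(plan([.556,-.249,.1413],94.7))
```

```text
tcp [ 0.5595 -0.2485  0.1413] moved mm [-0.05  0.03 -0.03] qd 0.0024
{'pos': array([ 0.5594, -0.2484,  0.1413]), 'yawy': np.float64(94.69), 'slide': array([ 3.5, -0.3, -0. ]), 'tilt': np.float64(0.73), 'turn': array([-0.29,  0.67, -0.01]), 'j6': np.float64(-2.11)}
```

View pics/s5c.png

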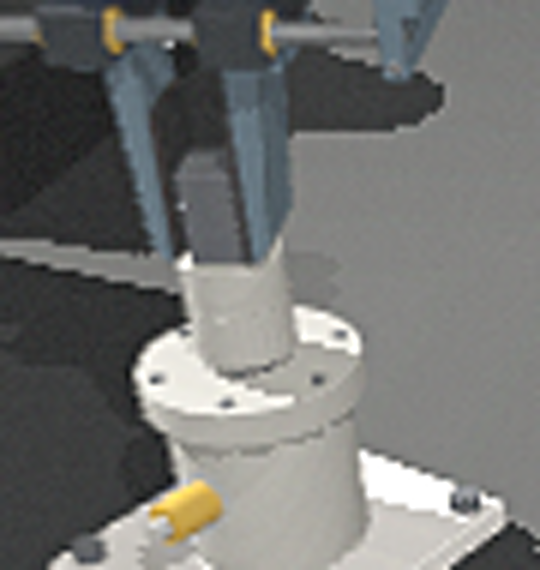

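View pics/w11c.png

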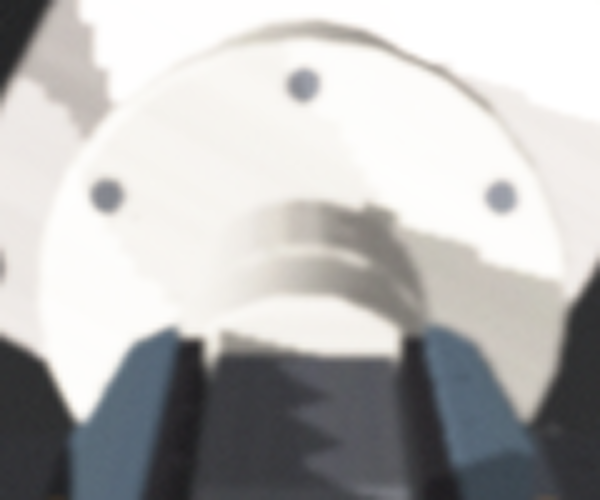

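Now the rim is about 4.5 mm above the flange, but the tool has drifted +x and tilted 0.7°. I straighten it, then press again.

```bash
python3 -m jog '[{"turn":[-0.3,0.7,0],"slide":[1.5,0,0],"hand":1},{"turn":[-0.3,0.7,0],"slide":[3,0,0],"hand":1},{"turn":[-0.3,0.7,0],"slide":[3.5,0,0],"hand":1},{"turn":[-0.3,0.7,0],"slide":[3.5,0,0],"hand":1}]'; python3 -c "
from h import *
np.set_printoptions(precision=2,suppress=True)
p,R,s=tool();M=R.as_matrix();print(p*1000,s['wrist_torque'],s['force'],plan([.556,-.249,.137],94.7))"
```

```text
clock: 32.0
tool_pos: [0.5575, -0.2488, 0.1417]
tool_rot: [-0.041, 0.999, -0.0, 0.001]
force: [10.5, 2.3, -1.4]
width: 0.242
[ 557.49 -248.82  141.71] [ 0.8  -2.36 -0.12] [10.54  2.27 -1.36] {'pos': array([ 0.56, -0.25,  0.14]), 'yawy': np.float64(94.65), 'slide': array([ 1.5, -0.1,  4.7]), 'tilt': np.float64(0.17), 'turn': array([-0.04,  0.16, -0.05]), 'j6': np.float64(-2.11)}
```

Side force reverses as the tool moves, so the nut centre is near x = 0.5585, y = -0.248. I shift there and press.

```bash
python3 -m jog '[{"turn":[0,0.1,0],"slide":[-1,0.6,0],"hand":1},{"turn":[0,0.1,0],"slide":[-1,0.6,1],"hand":1},{"turn":[0,0.1,0],"slide":[-1,0.6,3],"hand":1},{"turn":[0,0.1,0],"slide":[-1,0.6,5],"hand":1},{"turn":[0,0.1,0],"slide":[-1,0.6,5],"hand":1}]'; python3 -c "
from h import *
np.set_printoptions(precision=2,suppress=True)
p,R,s=tool();M=R.as_matrix();print(p*1000,s['wrist_torque'],s['force'],plan([.5585,-.248,.137],94.7))"
```

```text
clock: 32.5
tool_pos: [0.5606, -0.2486, 0.1397]
tool_rot: [-0.04, 0.999, -0.001, 0.002]
force: [-2.1, 6.9, 32.8]
width: 0.242
[ 560.57 -248.64  139.66] [ 1.62  0.26 -0.12] [-2.14  6.91 32.83] {'pos': array([ 0.56, -0.25,  0.14]), 'yawy': np.float64(94.62), 'slide': array([2. , 0.8, 2.7]), 'tilt': np.float64(0.3), 'turn': array([-0.12,  0.28, -0.08]), 'j6': np.float64(-2.11)}
```

```bash
python3 -m jog '[{"turn":[-0.1,0.3,0],"slide":[2,0.8,0],"hand":1},{"turn":[-0.1,0.3,0],"slide":[2.5,1,0],"hand":1},{"turn":[-0.1,0.3,2],"slide":[2.5,1,2],"hand":1},{"turn":[-0.1,0.3,-2],"slide":[2.5,1,3.5],"hand":1},{"turn":[-0.1,0.3,0],"slide":[2.5,1,4],"hand":1}]'; python3 -c "
from h import *
np.set_printoptions(precision=2,suppress=True)
p,R,s=tool();M=R.as_matrix();print(p*1000,s['wrist_torque'],s['force'],plan([.5585,-.248,.137],94.7))"
```

```text
clock: 33.0
tool_pos: [0.5602, -0.2486, 0.1387]
tool_rot: [-0.041, 0.999, -0.001, 0.002]
force: [-2.4, 5.1, 36.7]
width: 0.24
[ 560.24 -248.64  138.72] [1.26 0.48 0.52] [-2.42  5.08 36.66] {'pos': array([ 0.56, -0.25,  0.14]), 'yawy': np.float64(94.75), 'slide': array([1.7, 0.8, 1.7]), 'tilt': np.float64(0.24), 'turn': array([-0.13,  0.2 ,  0.05]), 'j6': np.float64(-2.11)}
```

```bash
python3 -m jog '[{"turn":[-0.1,0.3,0],"slide":[2.5,1,0],"hand":1},{"turn":[-0.1,0.3,0],"slide":[3,1.2,0],"hand":1},{"turn":[-0.1,0.3,2],"slide":[3,1.2,2],"hand":1},{"turn":[-0.1,0.3,-2],"slide":[3,1.2,3.5],"hand":1},{"turn":[-0.1,0.3,0],"slide":[3,1.2,4],"hand":1}]'
python3 - <<'E'
from h import *
np.set_printoptions(precision=2,suppress=True)
p,R,s=tool();M=R.as_matrix();print(p*1000,s['wrist_torque'],s['force'],plan([.5585,-.248,.137],94.7))
im=pic('scene','s6'); crop(im,125,120,215,215,6,'s6c'); im=wpic('w12'); crop(im,255,150,375,250,5,'w12c')
E
```

```text
clock: 33.5
tool_pos: [0.5595, -0.2486, 0.1377]
tool_rot: [-0.043, 0.999, -0.001, 0.001]
force: [-1.9, 3.8, 34.9]
width: 0.239
[ 559.47 -248.64  137.74] [1.01 0.31 0.6 ] [-1.94  3.76 34.88] {'pos': array([ 0.56, -0.25,  0.14]), 'yawy': np.float64(94.89), 'slide': array([0.9, 0.7, 0.7]), 'tilt': np.float64(0.21), 'turn': array([-0.17,  0.13,  0.19]), 'j6': np.float64(-2.11)}
tcp [ 0.56 -0.25  0.14] moved mm [-0.01 -0.01 -0.02] qd 0.0307
```

View pics/s6c.png

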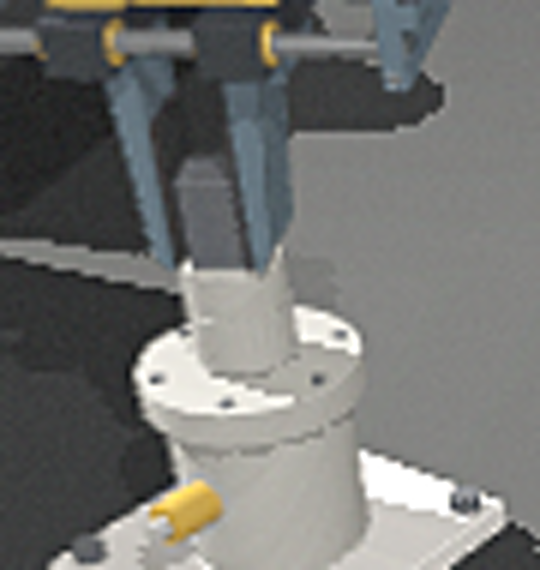

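View pics/w12c.png

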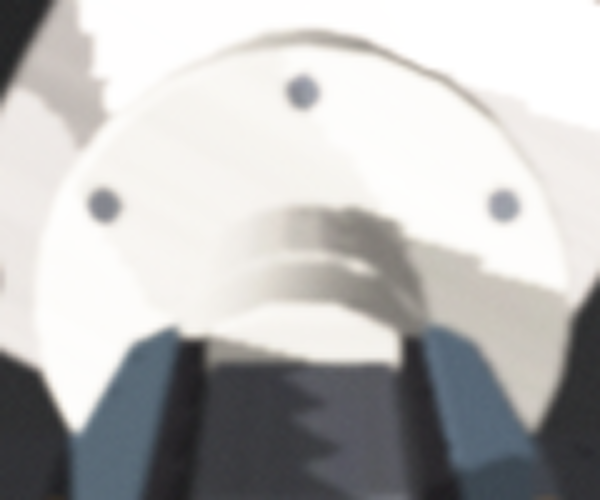

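Rim front is at the flange (crop (245,375)) and the side edges slant as a vertical should in this view. I give it a final straightening push.

```bash
python3 -m jog '[{"turn":[-0.1,0.2,0],"slide":[1.5,1,0],"hand":1},{"turn":[-0.1,0.2,2],"slide":[2.5,1,2],"hand":1},{"turn":[-0.1,0.2,-1],"slide":[2.5,1,3],"hand":1},{"turn":[-0.1,0.2,0],"slide":[2.5,1,3],"hand":1},{"turn":[-0.1,0.2,0],"slide":[2,0.8,2],"hand":1},{"turn":[-0.1,0.2,0],"slide":[2,0.8,2],"hand":1}]'; python3 -c "
from h import *
np.set_printoptions(precision=2,suppress=True)
p,R,s=tool();M=R.as_matrix();print(p*1000,s['wrist_torque'],s['force'],s['width'])"
```

```text
clock: 34.2
tool_pos: [0.559, -0.2486, 0.1374]
tool_rot: [-0.041, 0.999, -0.001, 0.001]
force: [1.9, 1.2, 17.8]
width: 0.237
[ 558.98 -248.61  137.42] [ 0.56 -0.57  0.4 ] [ 1.87  1.16 17.83] 0.23731328824976156
```

Run:
```python
from h import *
np.set_printoptions(precision=1,suppress=True)
S=imaging.calibration('scene'); im=pic('scene','s7'); crop(im,145,135,185,190,10,'s7c')
crop(im,120,130,460,300,2.3,'s7d')
f=lambda P:(proj(S,P)-[145,135])*10
for c in ([.5557,-.249],[.5585,-.2486]):
    c=np.array(c)
    a=np.radians(4.7); ex=np.array([np.cos(a),np.sin(a)]); ey=np.array([-ex[1],ex[0]])
    cor=[c+.011*(sx*ex+sy*ey) for sx,sy in((1,1),(1,-1),(-1,-1),(-1,1))]
    print('top corners',f([[*q,.1665] for q in cor]).tolist(),'base front',f([[*q,.1305] for q in cor[:2]]).tolist())
    print('flange front',f([[c[0]+.04,c[1],.09]]),'rim front',f([[c[0]+.018,c[1],.0905]]))
```

```text
top corners [[191.30474800750534, 154.11579450608144], [85.22163484530836, 152.85926877138195], [114.61459153561805, 106.32252566720553], [218.548004071302, 107.60121820897666]] base front [[217.91905179553567, 304.0074933499474], [114.05615720265473, 302.93685009021686]]
flange front [[144.5 534.2]] rim front [[180.2 479.3]]
top corners [[188.5448322242982, 160.231810109685], [82.18131796458067, 158.97844603723883], [111.71108197661454, 112.20077140309002], [215.91354615334836, 113.47671753453056]] base front [[215.28187132840202, 310.3794215520048], [111.15007971551222, 309.31266614751934]]
flange front [[141.7 541.2]] rim front [[177.5 486. ]]
```

View pics/s7c.png

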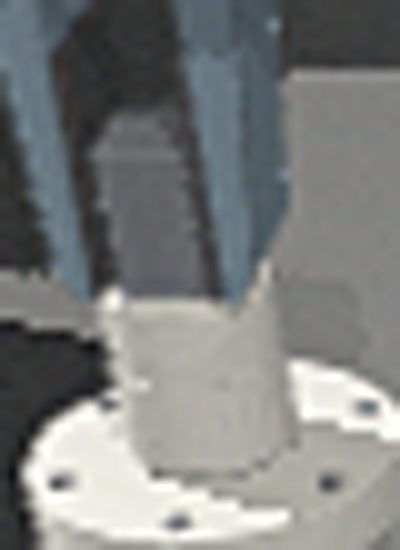

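View pics/s7d.png

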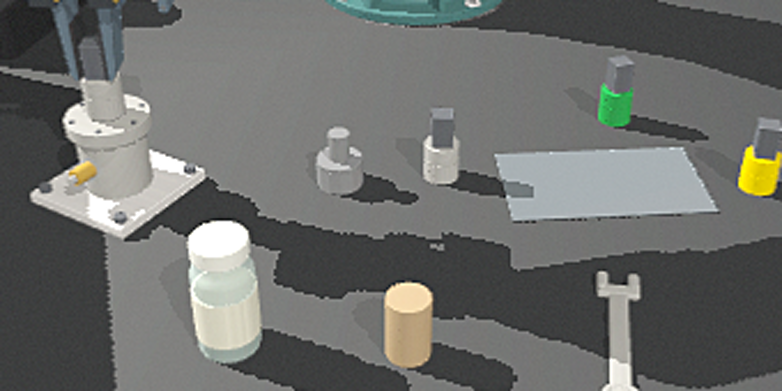

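```bash
python3 -m jog '[{"turn":[0,0.1,0],"slide":[2.5,0.8,1.5],"hand":1},{"turn":[0,0.1,0],"slide":[3.5,0.8,2],"hand":1},{"turn":[0,0.1,0],"slide":[3.5,0.8,2.5],"hand":1},{"turn":[0,0.1,0],"slide":[3,0.8,2.5],"hand":1},{"turn":[0,0.1,0],"slide":[3,0.8,2.5],"hand":1}]'
python3 - <<'E'
from h import *
np.set_printoptions(precision=2,suppress=True)
p,R,s=tool();M=R.as_matrix();print(p*1000,s['wrist_torque'],s['force'],s['width'],s['tool_rot'])
im=pic('scene','s8'); crop(im,145,135,185,190,10,'s8c')
E
```

```text
clock: 34.75
tool_pos: [0.5584, -0.2486, 0.1373]
tool_rot: [-0.041, 0.999, -0.002, 0.002]
force: [4.7, 5.4, 22.2]
width: 0.243
[ 558.37 -248.6   137.33] [ 1.35 -1.    0.23] [ 4.74  5.38 22.25] 0.24252963359877824 [-0.04  1.   -0.    0.  ]
```

View pics/s8c.png

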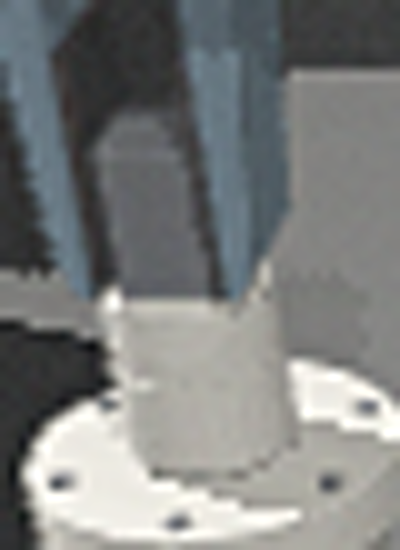

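Run:
```python
from h import *
np.set_printoptions(precision=1,suppress=True)
S=imaging.calibration('scene'); im=cv2.imread('pics/s8.png'); crop(im,295,170,335,215,10,'s8a')
f=lambda P:(proj(S,P)-[295,170])*10
c=np.array([.4978,.0716]);a=np.radians(4.7); ex=np.array([np.cos(a),np.sin(a)]); ey=np.array([-ex[1],ex[0]])
cor=[c+.011*(sx*ex+sy*ey) for sx,sy in((1,1),(1,-1),(-1,-1),(-1,1))]
print('top',f([[*q,.076] for q in cor]).tolist(),'base',f([[*q,.04] for q in cor[:2]]).tolist(),'rim',f([[c[0]+.018,c[1],0]]))
```

```text
top [[212.61705225530193, 109.46921929420199], [117.30886096137795, 108.64697008772026], [116.26883163145123, 60.535493538321816], [209.84380925075584, 61.37805238205914]] base [[208.34086589370827, 240.79996889082082], [114.81527967976774, 240.08929045494682]] rim [[152.4 397.2]]
```

View pics/s8a.png

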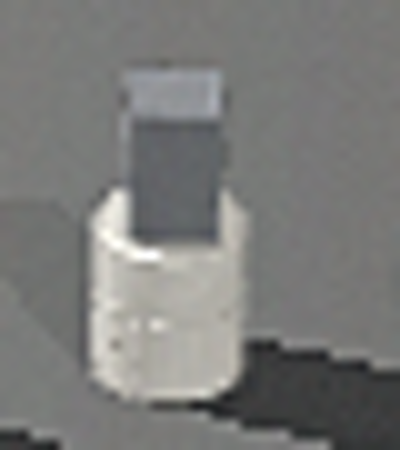

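The upright reference socket A shows the same measuring bias (282 px against 288 expected, adapter 122 against 131) as B on the nut (317 against 326, adapter 139 against 150). So B is upright to within a few hundredths of a radian. I hand in.

```bash
python3 -c "
from station import job_done,status
print(status.sense()['clock'],status.sense()['width']);print(job_done())"
```

```text
34.8 0.23887842005538792
the job is handed in; nothing more can be done
None
```

The job is handed in at 34.8 s of the 67 s allowed. Socket B (the one further left on the mat) is still gripped and pushed down on the nut. `job_done()` gives no verdict, so the result below rests on my own checks.

- **Cap:** it stands upright on the bench near (0.52, -0.03), about 0.22 m from the nut's axis.
- **Socket A:** it jammed about 2 mm below the nut's top in both hex orientations (13 N, then 32 N). I took it as the 20 mm one and stood it upright on the bench near (0.50, 0.07).
- **Socket B:** it went on, but only after I re-centred it. By the TCP height its rim is within about 1 mm of the flange, and more pressing did not lower it. It was under a 22 N push with the jaws closed on the adapter. Compared with upright socket A in the scene picture, its tilt is a few hundredths of a radian at most.
- **Jar, plug, spanner and look-alikes:** I never moved near them, and the jar, plug and spanner look unmoved in the last scene pictures.

**Disagreements:** vision put the nut at x ≈ 0.5557, while the contact forces and the seated tool pointed to about 0.558. B stuck on the way down because of this. The scene and top cameras also disagreed by about 5 mm, so I worked from the wrist camera.

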